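Sort full and empty tins into a chest with bypass covers

ROBOT

A 6-joint arm with a two-finger parallel gripper is mounted at the origin on a cart in front of the work surface, level with it; the furniture and walls round the work are solid. World frame = base frame: x ahead of the robot, y to its left, z up, the work surface at z = 0. Lengths are in mm, angles in rad, forces in N, time in s.
With the tool pointing down it reaches from about 400 to 925 mm from the base axis. Payload 12.5 kg.
Tool frame: the origin (TCP) lies at the very end of the fingers, on their centre line; the grasp point (between the pads) lies 19 mm behind it (tcp_to_grasp is the z of the grasp point in the tool frame, in mm); z points along the fingers, x is the direction in which the jaws open and shut, and the axes are right-handed (so a half turn about z gives the same grasp; the last joint's range is limited). The gripper opens to 95 mm and grips with 3 to 60 N. Pads are 20 mm wide; open, the fingers measure 119 mm over their backs; the gripper's body (75 mm by 180 mm) begins 59 mm behind the grasp point.
Start: joints at [1.068, 0.491, 1.559, -0, 1.092, -0.106], TCP at [241.528, 576.464, 214.661] pointing down, gripper open.
Joint ranges: [-3.1, 3.1], [-0.84, 2.19], [0.05, 2.79], [-1.13, 4.28], [0.06, 2.93], [-2.69, 2.69]. Speed limits (rad/s): [2.22, 2.22, 2.79, 3.14, 3.14, 3.14].

INTERFACE

Orientations are given as [roll, pitch, yaw] about the fixed x, y, z axes, in that order (R = Rz(yaw) Ry(pitch) Rx(roll)).
In Python, from cell import state, read_camera, camera_info, job_done, tcp_to_grasp gives the robot as it stands. The module is installed in compiled form; this text tells all that it offers.
- The arm moves only by the tool servo_tool, never from a script. Its argument "rows" is a list of rows, each a list of 7 numbers: the turn, a rotation vector about the tool's x, y, z in degrees, then the shift along the tool's x, y, z in m, then the finger opening in m, from 0 to 0.0951. A call has 1 to 12 rows; each row is the pose to reach, as a shift and turn from the pose commanded when the call began, along the tool's axes at that moment; what a row does not reach only later rows make up. A row lasts 1/8 s, in which the tool goes at most 62.5 mm and 10.7 degrees, less where a joint would pass 70% of its speed; a pose out of reach is approached as far as the arm can. A call with a gripper value outside its range is refused whole. The fingers move at their own pace and stop on an object; the grip force is fixed at half the most. Time passes only in rows, so rows that repeat a pose let the fingers close. It gives the time, the measured TCP pose, the force and the opening at its end, in the units of the state.
- state(): the state, without advancing time (a new reading comes with each control period).
- read_camera(name): name is "scene" or "top" or "wrist"; returns the picture (420x560x3 uint8, red, green, blue); there is no depth.
- camera_info(name): a dict with "vfov" (degrees; the focal length in pixels is half the picture's height over the tangent of half this angle, whatever the lens; pixels are square), "cx", "cy" (the principal point, pixels), "k1" (the pictures are not rectified: a ray, as slopes to the right and down, at radius r is drawn at 1 + k1 r^2 times it, then the intrinsics apply), "R" (3x3) and "t" (3): a world point X has camera coordinates R X + t; the wrist camera has in their place "tool_from_camera" (4x4, takes a point from camera to tool coordinates, whose origin is the TCP and whose axes are the tool frame's). Camera axes: x right, y down, z forward; pixel columns grow to the right and rows downward; lengths in mm; the calibration is good to about 2 mm. A picture is of the moment at which its call begins: read the wrist's pose just before it. camera_info takes no time and is no camera call.
- job_done(): hands the job in, once; it reports no verdict.
The state is a dict: "t": time; "joints": joint angles; "qvel": joint speeds; "tau": joint torques, N m; "eef_pos": TCP position; "tcp_rot": TCP orientation; "ft_force": force on the tool from outside, world axes, zero at the start; "moment": the same for the moment, N m; "opening": opening from 0.0 (shut) to 1.0 (fully open).
Only numpy, scipy, OpenCV 4.12 (cv2) and the standard library are available. Lean on these libraries where they do the work, as an engineer would, in place of code of your own. Each camera call takes 0.05 s, during which the arm holds its last target.

TASK

Sort the sealed tins standing right of the vice by the weight you feel when you lift them: stand every full one upright in the chest's near bay and every empty one upright in its far bay. The chest's two sliding covers pass one over the other, so open one bay at a time, and leave both covers fully shut. Leave the tape roll, the grinding disc and the marker where they lie.

Things in the scene. Friction and masses are not known exactly. Their poses are not given: they have to be found in the camera images.
- chest: grey steel chest fixed left of the vice, 360 mm long (its x, away from the robot), 152 wide (y), 78 high. Origin: centre of its underside. Near bay x -173 to -3 mm, far bay x 3 to 173, both y -70 to 70; floor 6 mm above origin, end walls 60 high, rails on the long sides to 78. Two flat covers slide along x on a double track, one over the other: only one bay is open at a time.
- upper_cover (a joint): slide of the upper cover (177 mm long, top face 74 mm above the chest's underside), which closes the near bay: 0 shut, 0.172 m fully open, pushed along the chest's +x over the far bay. Starts up to 30 mm ajar, stays where left; friction 1.5 N and light damping.
- lower_cover (a joint): slide of the lower cover (177 mm long, top face 66 mm above the chest's underside, passes under the upper one), which closes the far bay: 0 shut, 0.172 m fully open, pulled along the chest's -x over the near bay. Starts up to 30 mm ajar, stays where left; same friction.
- upper_fin_top (a point): top centre of the black upright grip fin in the middle of the upper cover: 12 mm thick along the chest's x, 34 mm along its y, 32 mm high above the cover; moves with the cover (86 mm nearer than the chest's middle when shut). The point's axes are the chest's.
- lower_fin_top (a point): top centre of the black grip fin of the lower cover, on a tab outside the chest's right-hand long side (chest y = -104 mm, top 98 mm above the underside): 12 mm thick along chest x, 34 along y, 32 high above the tab; moves with the cover (86 mm beyond the chest's middle when shut). Axes as the chest's.
- tin_1: one of four or five outwardly identical sealed round metal tins, 46 mm diameter, 50 mm high, upright on the bench right of the vice (which stands 200 mm high between tins and chest); may be absent. Full (0.45 to 0.70 kg) or empty (0.08 to 0.13 kg): only weight tells, neither its number nor its place does. Origin: centre of its underside, z up its axis.
- tin_2: one of four or five outwardly identical sealed round metal tins, 46 mm diameter, 50 mm high, upright on the bench right of the vice (which stands 200 mm high between tins and chest); may be absent. Full (0.45 to 0.70 kg) or empty (0.08 to 0.13 kg): only weight tells, neither its number nor its place does. Origin: centre of its underside, z up its axis.
- tin_3: one of four or five outwardly identical sealed round metal tins, 46 mm diameter, 50 mm high, upright on the bench right of the vice (which stands 200 mm high between tins and chest); may be absent. Full (0.45 to 0.70 kg) or empty (0.08 to 0.13 kg): only weight tells, neither its number nor its place does. Origin: centre of its underside, z up its axis.
- tin_4: one of four or five outwardly identical sealed round metal tins, 46 mm diameter, 50 mm high, upright on the bench right of the vice (which stands 200 mm high between tins and chest); may be absent. Full (0.45 to 0.70 kg) or empty (0.08 to 0.13 kg): only weight tells, neither its number nor its place does. Origin: centre of its underside, z up its axis.
- tin_5: one of four or five outwardly identical sealed round metal tins, 46 mm diameter, 50 mm high, upright on the bench right of the vice (which stands 200 mm high between tins and chest); may be absent. Full (0.45 to 0.70 kg) or empty (0.08 to 0.13 kg): only weight tells, neither its number nor its place does. Origin: centre of its underside, z up its axis.
- tin_6: one of four or five outwardly identical sealed round metal tins, 46 mm diameter, 50 mm high, upright on the bench right of the vice (which stands 200 mm high between tins and chest); may be absent. Full (0.45 to 0.70 kg) or empty (0.08 to 0.13 kg): only weight tells, neither its number nor its place does. Origin: centre of its underside, z up its axis.
- tape_roll: roll of masking tape lying flat among the tins, 68 mm across, 24 mm high; not part of the job. Origin: centre of its underside.
- grind_disc: black grinding disc lying flat near the tins, 68 mm across, 11 mm high; not part of the job. Origin: centre of its underside.
- marker: white marker pen with a black cap lying beyond the tins, 128 mm long along its y, 17 mm thick; not part of the job. Origin: underside of its middle.

How it is judged (in metres and radians):
At the end, for the whole second after the job is handed in: Every tin that is present stands upright (within 0.2 rad) and at rest on the floor of its bay (origin under 16 mm above the chest's underside, inside the bay's walls): full ones (pressing on the chest with over 2.6 N) in the near bay, empty ones in the far bay; both covers are shut to within 8 mm (y of tin_1 in the frame of chest between -0.07 and 0.07 m and z of each of tin_1, tin_2, tin_3, tin_4, tin_5, tin_6 in the frame of chest below 0.016 m and angle between each of tin_1, tin_2, tin_3, tin_4, tin_5, tin_6's own z axis and vertical below 0.2 rad and linear speed of each of tin_1, tin_2, tin_3, tin_4, tin_5, tin_6 below 0.03 m/s and ((contact force between tin_1 and chest above 2.6 N and x of tin_1 in the frame of chest between -0.173 and -0.003 m) or (contact force between tin_1 and chest below 2.6 N and x of tin_1 in the frame of chest between 0.003 and 0.173 m)) and y of tin_2 in the frame of chest between -0.07 and 0.07 m and ((contact force between tin_2 and chest above 2.6 N and x of tin_2 in the frame of chest between -0.173 and -0.003 m) or (contact force between tin_2 and chest below 2.6 N and x of tin_2 in the frame of chest between 0.003 and 0.173 m)) and y of tin_3 in the frame of chest between -0.07 and 0.07 m and ((contact force between tin_3 and chest above 2.6 N and x of tin_3 in the frame of chest between -0.173 and -0.003 m) or (contact force between tin_3 and chest below 2.6 N and x of tin_3 in the frame of chest between 0.003 and 0.173 m)) and y of tin_4 in the frame of chest between -0.07 and 0.07 m and ((contact force between tin_4 and chest above 2.6 N and x of tin_4 in the frame of chest between -0.173 and -0.003 m) or (contact force between tin_4 and chest below 2.6 N and x of tin_4 in the frame of chest between 0.003 and 0.173 m)) and y of tin_5 in the frame of chest between -0.07 and 0.07 m and ((contact force between tin_5 and chest above 2.6 N and x of tin_5 in the frame of chest between -0.173 and -0.003 m) or (contact force between tin_5 and chest below 2.6 N and x of tin_5 in the frame of chest between 0.003 and 0.173 m)) and y of tin_6 in the frame of chest between -0.07 and 0.07 m and ((contact force between tin_6 and chest above 2.6 N and x of tin_6 in the frame of chest between -0.173 and -0.003 m) or (contact force between tin_6 and chest below 2.6 N and x of tin_6 in the frame of chest between 0.003 and 0.173 m)) and value of joint each of upper_cover, lower_cover below 0.008 m); the robot touches nothing.
It fails at once if the tape roll is pushed more than 60 mm away (distance of tape_roll from where it was at the start of the episode above 0.06 m).
It fails at once if the grinding disc is pushed more than 60 mm away (distance of grind_disc from where it was at the start of the episode above 0.06 m).
It fails at once if the marker is pushed more than 60 mm away (distance of marker from where it was at the start of the episode above 0.06 m).
Of tin_1, tin_2, tin_3, tin_4, tin_5, tin_6 only 4 to 5 are there at a start; the rules pass over those that are not, and their reading is None.
At some moment in a run one of tin_1, tin_2, tin_3, tin_4, tin_5, tin_6 may be knocked a few centimetres aside while the robot is not near it.
It also fails if it takes over 210 s, if anything falls off the work surface, if the arm or the gripper's body presses on something with over 40 N, if the wrist force passes 120 N, or if a joint passes its speed limit or range.

## Working session

There is one attempt and no reset: what is moved stays moved. The work goes in short steps, Python scripts to look and compute and a tool call to move; the robot and the scene stay as the last step left them, time stands still between calls to the robot, and variables do not carry over. Pictures are saved under pics/ and viewed, and the job is handed in when it is done.

Besides the shell and the picture viewer there is one more tool, called after ">>>" as name(argument=value, ...), one argument or row to a line, values as JSON. servo_tool: Moves the arm, as the interface text tells. Its arguments: {"type":"object","properties":{"rows":{"type":"array","items":{"type":"array","items":{"type":"number"}}}},"required":["rows"]}

```bash
mkdir -p pics; cat > h.py <<'E'
import numpy as np, cv2
from cell import state, read_camera, camera_info, job_done, tcp_to_grasp
from scipy.spatial.transform import Rotation as Ro
def snap(n,f):
    im=read_camera(n); cv2.imwrite('pics/'+f+'.png',im[:,:,::-1]); return im
def intr(ci):
    f=210/np.tan(np.radians(ci['vfov'])/2); return f
def proj(n,X,ci=None,Rc=None,tc=None):
    ci=ci or camera_info(n); R=np.array(ci['R']) if Rc is None else Rc; t=np.array(ci['t']) if tc is None else tc
    p=np.atleast_2d(X)@R.T+t; s=p[:,:2]/p[:,2:]; r2=(s**2).sum(1,keepdims=True)
    s=s*(1+ci['k1']*r2); return s*intr(ci)+[ci['cx'],ci['cy']]
def wristRt(ci,st):
    T=np.array(ci['tool_from_camera']); Rw=Ro.from_euler('xyz',st['tcp_rot']).as_matrix()
    R=Rw@T[:3,:3]; c=Rw@T[:3,3]+np.array(st['eef_pos']); return R.T,-R.T@c
def ray(n,px,z,st=None):
    ci=camera_info(n)
    if n=='wrist': R,t=wristRt(ci,st)
    else: R,t=np.array(ci['R']),np.array(ci['t'])
    d=(np.atleast_2d(px).astype(float)-[ci['cx'],ci['cy']])/intr(ci); s=d.copy()
    for _ in range(30): s=d/(1+ci['k1']*(s**2).sum(1,keepdims=True))
    v=np.c_[s,np.ones(len(s))]@R; c=-R.T@t
    return c+v*((z-c[2])/v[:,2:])
E
python3 - <<'E'
from h import *
st=state();print(st);print(tcp_to_grasp)
for n in ('scene','top','wrist'):
    print(n,camera_info(n)); snap(n,n+'0')
E
```

```text
{'t': 0.0, 'joints': array([ 1.06839308e+00,  4.91546394e-01,  1.55943389e+00, -3.23166021e-05,
        1.09173425e+00, -1.05567032e-01]), 'qvel': array([ 1.83291446e-04,  1.43089547e-04, -3.93421274e-05,  1.21104785e-03,
       -5.96753299e-04,  9.78050571e-04]), 'tau': array([-1.84202079e-03, -6.12638640e+01, -2.58174402e+01,  6.91131852e-02,
        4.82788263e-02, -1.16232823e-04]), 'eef_pos': array([241.4118233 , 576.22662181, 214.07529491]), 'tcp_rot': array([-3.14150294e+00,  1.11865563e-03,  1.17397507e+00]), 'ft_force': array([-0.39452592,  0.35032351,  0.55656538]), 'moment': array([0.02827364, 0.03503983, 0.02392772]), 'opening': 1.0021287643107266}
-18.8
scene {'vfov': 55.93575741514971, 'cx': 277.97501810909205, 'cy': 198.69771887953164, 'k1': 0.023580852952613234, 'R': array([[-0.68628496,  0.7272409 ,  0.01155998],
       [ 0.57999847,  0.55678687, -0.59463447],
       [-0.43887895, -0.40138393, -0.80391306]]), 't': array([ 446.12555765, -199.54375476, 1280.58297011])}
top {'vfov': 53.06429701975502, 'cx': 274.07458228155576, 'cy': 211.62146595769886, 'k1': -0.046625364791102096, 'R': array([[-0.00745362, -0.99996881,  0.00261296],
       [-0.98813472,  0.00696449, -0.15343164],
       [ 0.15340866, -0.00372558, -0.98815581]]), 't': array([ -99.32703103,  527.80152496, 1355.4984796 ])}
wrist {'vfov': 66.88514039215237, 'cx': 278.6830263870698, 'cy': 211.12717255136016, 'k1': -0.03939211461203064, 'tool_from_camera': array([[ 9.99997948e-01, -1.57336675e-03,  1.27611565e-03,
        -9.93163998e-02],
       [ 1.16369121e-03,  9.61760722e-01,  2.73888590e-01,
        -7.70777718e+01],
       [-1.65824511e-03, -2.73886543e-01,  9.61760579e-01,
        -1.68657093e+02],
       [ 0.00000000e+00,  0.00000000e+00,  0.00000000e+00,
         1.00000000e+00]])}
```

View pics/scene0.png

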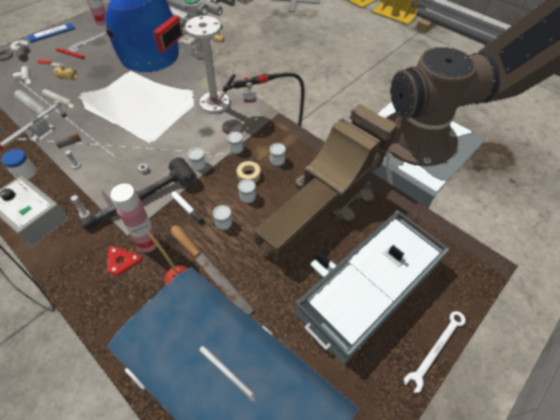

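View pics/top0.png

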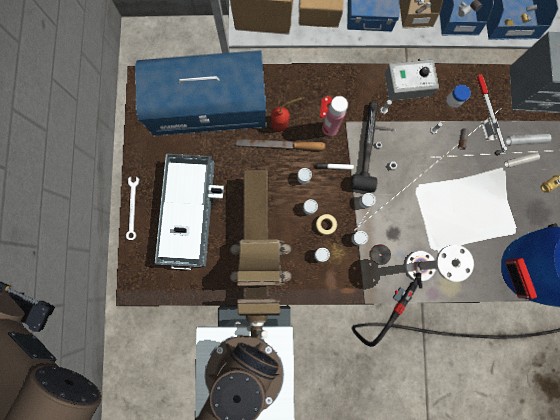

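View pics/wrist0.png

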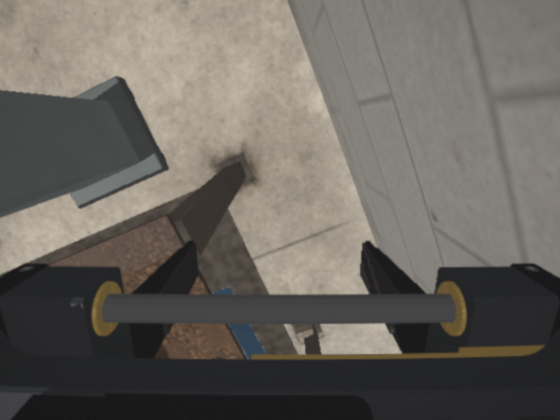

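```bash
python3 - <<'E'
from h import *
im=cv2.imread('pics/top0.png')
c=im[140:290,140:420]; cv2.imwrite('pics/topz.png',cv2.resize(c,None,fx=2.85,fy=2.85,interpolation=cv2.INTER_CUBIC))
s=cv2.imread('pics/scene0.png'); c=s[110:360,170:460]; cv2.imwrite('pics/scz.png',cv2.resize(c,None,fx=2.3,fy=2.3,interpolation=cv2.INTER_CUBIC))
for X in [(0,0,0),(500,0,0),(500,-300,0),(241,576,214),(500,300,0)]: print(X,proj('top',X),proj('scene',X))
E
```

```text
(0, 0, 0) [[243.47954592 374.19661474]] [[416.22685971 136.86021349]]
(500, 0, 0) [[243.8182256  221.52573429]] [[316.37182529 232.42366336]]
(500, -300, 0) [[331.81292375 220.89915948]] [[239.40682562 173.05664404]]
(241, 576, 214) [[ 36.94824559 303.04406678]] [[645.12869599 268.61128814]]
(500, 300, 0) [[156.05917233 222.11094413]] [[413.60005543 307.43730581]]
```

View pics/topz.png

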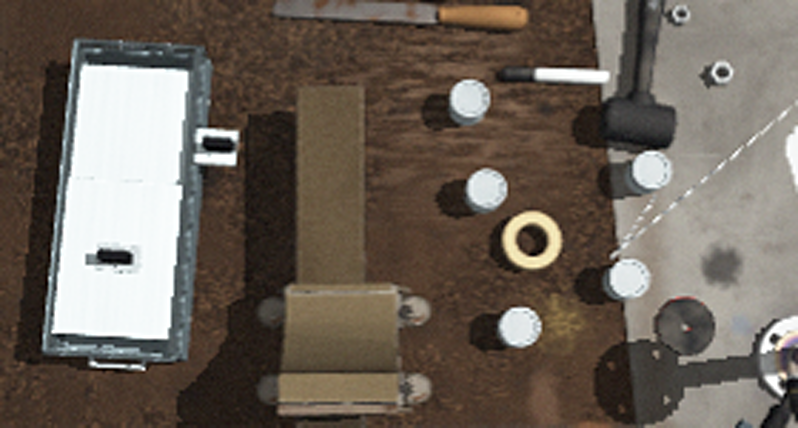

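View pics/scz.png

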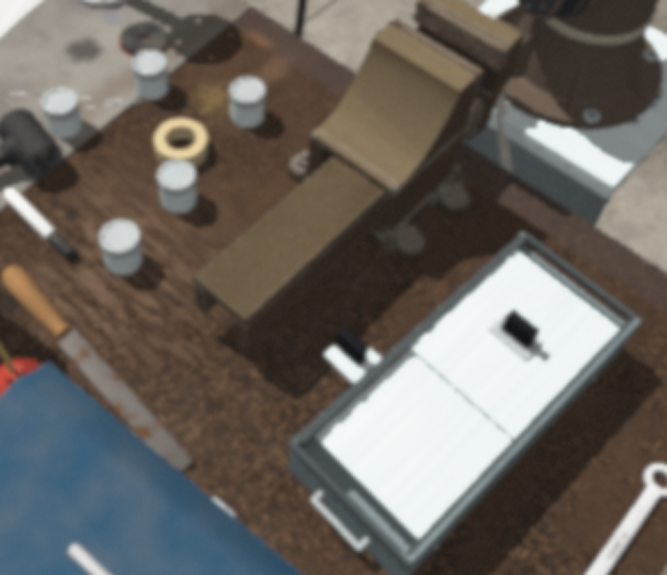

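```bash
python3 - <<'E'
from h import *
from scipy.optimize import least_squares
im=cv2.imread('pics/top0.png'); hsv=cv2.cvtColor(im,cv2.COLOR_BGR2HSV)
g=[(305,176),(310,206),(322,255),(360,238),(368,200)]
for u,v in g:
    w=14; c=im[v-w:v+w,u-w:u+w]; h=hsv[v-w:v+w,u-w:u+w]
    m=((h[...,2]>165)).astype(np.uint8)
    n,l,s,ce=cv2.connectedComponentsWithStats(m)
    i=1+np.argmax(s[1:,4]); px=ce[i]+[u-w,v-w]
    print(px,s[i],ray('top',px,50).round(1))
s=cv2.imread('pics/scene0.png'); hs=cv2.cvtColor(s,cv2.COLOR_BGR2HSV)
for u,v in [(222,212),(247,186),(278,149),(235,137),(197,154)]:
    w=12; h=hs[v-w:v+w,u-w:u+w]
    m=((h[...,2]>165)).astype(np.uint8)
    n,l,q,ce=cv2.connectedComponentsWithStats(m)
    i=1+np.argmax(q[1:,4]); px=ce[i]+[u-w,v-w]
    print(px,q[i],ray('scene',px,50).round(1))
# fins and cover in top view
for p,z in [((140+115/2.85,140+257/2.85),106),((140+218/2.85,140+144/2.85),98)]: print('fin',ray('top',p,z))
# chest rim corners top z78 
for p in [(78,40),(208,48),(188,358),(44,355)]:
    print('corner',ray('top',(140+p[0]/2.85,140+p[1]/2.85),70).round(1))
E
```

```text
[304.43055556 174.0625    ] [  7   6  14  13 144] [[ 652.1 -205.7   50. ]]
[310.42281879 205.59731544] [  8   7  14  14 149] [[ 545.  -223.5   50. ]]
[322.23225806 254.14193548] [  7   7  15  14 155] [[ 384.6 -258.7   50. ]]
[360.825   237.28125] [  8   7  15  14 160] [[ 438.6 -386.7   50. ]]
[371.1635514  201.60747664] [  8   7  20  21 214] [[ 557.  -425.8   50. ]]
[221.56756757 212.21621622] [  4   6  17  14 185] [[ 651.1 -202.9   50. ]]
[246.74369748 182.18067227] [  3   0  20  18 238] [[ 535.3 -228.1   50. ]]
[277.23577236 148.58536585] [  4   7  15  10 123] [[ 383.8 -255.1   50. ]]
[233.80314961 136.56692913] [  0   7  20  10 127] [[ 439.  -384.4   50. ]]
[197.96812749 150.64143426] [  1   0  23  17 251] [[ 551.9 -417.2   50. ]]
fin [[459.9395878  192.51100343 106.        ]]
fin [[588.01243729  81.35917814  98.        ]]
corner [[719.2 251.   70. ]]
corner [[708.1  98.5  70. ]]
corner [[349.7 115.6  70. ]]
corner [[353.8 277.8  70. ]]
```

```bash
cat >> h.py <<'E'
def go(x,y,z,yaw,opening=None):
    st=state(); R=Ro.from_euler('xyz',st['tcp_rot']); p=np.array(st['eef_pos'])
    T=Ro.from_euler('xyz',[np.pi,0,yaw])
    rv=np.degrees((R.inv()*T).as_rotvec()); d=R.inv().apply(np.array([x,y,z])-p)/1000
    print('turn',rv.round(1),'shift',d.round(4),'t',round(st['t'],2),'pos',p.round(1),'F',st['ft_force'].round(2),'op',round(st['opening']*95.1,1)); return rv,d
E
python3 -c "
from h import *
go(500,192,330,-0.061)"
```

```text
turn [ 0.   0.  70.8] shift [-0.2546  0.387  -0.1156] t 0.15 pos [241.4 576.3 214.2] F [-0.2   1.33 -0.41] op 94.8
```

>>> servo_tool(
  rows=[
    [0,0,70.8,-0.255,0.387,-0.116,0.095],
    [0,0,70.8,-0.255,0.387,-0.116,0.095],
    [0,0,70.8,-0.255,0.387,-0.116,0.095],
    [0,0,70.8,-0.255,0.387,-0.116,0.095],
    [0,0,70.8,-0.255,0.387,-0.116,0.095],
    [0,0,70.8,-0.255,0.387,-0.116,0.095],
    [0,0,70.8,-0.255,0.387,-0.116,0.095],
    [0,0,70.8,-0.255,0.387,-0.116,0.095],
    [0,0,70.8,-0.255,0.387,-0.116,0.095],
  ],
)

```text
t: 1.27
eef_pos: [501.2, 189.7, 330.9]
tcp_rot: [-3.141, -0.001, -0.065]
ft_force: [-0.8, 0.4, 0.1]
opening: 1.001
```

```bash
python3 - <<'E'
from h import *
st=state(); print(st['eef_pos'],st['tcp_rot'],st['qvel'].round(3),st['t'])
import pickle
snap('wrist','w1'); pickle.dump(st,open('pics/w1.pkl','wb'))
E
```

```text
[501.15817591 189.72840047 330.89960864] [-3.14147969e+00 -6.86354110e-04 -6.51307805e-02] [ 0.056 -0.004  0.034  0.011 -0.009  0.035] 1.275
```

View pics/w1.png

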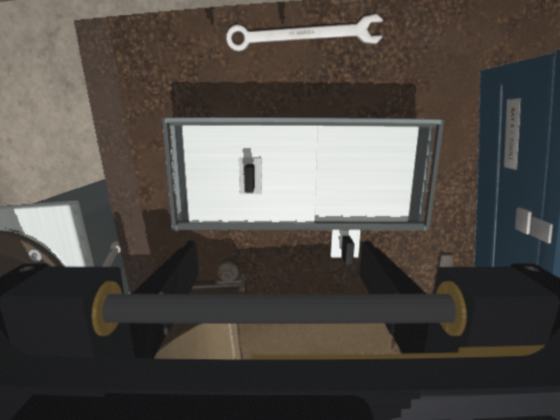

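```bash
python3 - <<'E'
from h import *
im=cv2.imread('pics/w1.png'); c=im[105:275,155:450]
cv2.imwrite('pics/w1z.png',cv2.resize(c,None,fx=2.7,fy=2.7,interpolation=cv2.INTER_CUBIC))
E
```

```text
(no output)
```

View pics/w1z.png

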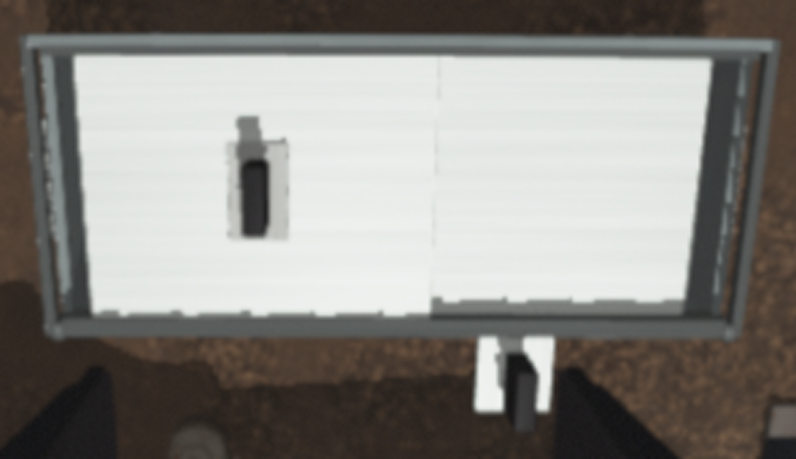

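```bash
python3 - <<'E'
from h import *
import pickle
st=pickle.load(open('pics/w1.pkl','rb'))
P=lambda pts,z: ray('wrist',np.array(pts)/2.7+[155,105],z,st)
c=P([(24,37),(776,40),(740,337),(48,336)],78); print(c.round(1))
print('ctr',c.mean(0), 'yaw',np.arctan2(*(c[1]-c[0])[[1,0]]),np.arctan2(*(c[2]-c[3])[[1,0]]), np.linalg.norm(c[1]-c[0]),np.linalg.norm(c[1]-c[2]),np.linalg.norm(c[3]-c[2]),np.linalg.norm(c[3]-c[0]))
print('ufin',P([(241,160),(268,160),(268,238),(241,238)],106).round(1))
print('ufinbasepad',P([(228,140),(288,140),(288,240),(228,240)],74).round(1))
print('lfin',P([(507,380),(534,380),(534,430),(512,430)],98).round(1))
print('tab',P([(478,336),(554,336),(551,412),(474,412)],66).round(1))
ci=camera_info('wrist'); R,t=wristRt(ci,st)
print('cam',-R.T@t)
# top view of predicted
for p in [(140+115/2.85,140+257/2.85)]: print(ray('top',p,106))
E
```

```text
[[360.  280.3  78. ]
 [718.  255.8  78. ]
 [709.3 106.   78. ]
 [348.4 130.8  78. ]]
ctr [533.93509614 193.23553404  78.        ] yaw -0.06835831384025523 -0.06859659917979165 358.7818186619419 150.09173854777342 361.79333501126683 150.0033337777986
ufin [[460.8 218.4 106. ]
 [473.2 217.6 106. ]
 [470.  181.2 106. ]
 [457.4 182.  106. ]]
ufinbasepad [[451.7 224.7  74. ]
 [481.1 222.7  74. ]
 [477.1 172.5  74. ]
 [446.7 174.5  74. ]]
lfin [[582.7  98.7  98. ]
 [596.3  97.8  98. ]
 [596.3  70.2  98. ]
 [585.   71.   98. ]]
tab [[573.6 111.7  66. ]
 [614.3 108.9  66. ]
 [612.9  64.7  66. ]
 [570.5  67.7  66. ]]
cam [506.19134258 266.64473535 499.56559615]
[[459.9395878  192.51100343 106.        ]]
```

```bash
python3 - <<'E'
from h import *
import pickle
read_camera('wrist');read_camera('wrist');
st=state(); print(st['eef_pos'],st['tcp_rot'],st['qvel'].round(4),st['t'])
snap('wrist','w2'); pickle.dump(st,open('pics/w2.pkl','wb'))
im=cv2.imread('pics/w2.png'); c=im[105:275,155:450]
cv2.imwrite('pics/w2z.png',cv2.resize(c,None,fx=2.7,fy=2.7,interpolation=cv2.INTER_CUBIC))
a=cv2.imread('pics/w1.png').astype(int); print(cv2.phaseCorrelate(np.float32(a[100:250,150:450].mean(2)),np.float32(im[100:250,150:450].mean(2))))
E
```

```text
[499.36434015 192.15161118 330.24062467] [-3.14158353e+00  8.25284793e-04 -6.14022603e-02] [ 0.0162 -0.0019  0.0005 -0.0002 -0.0003 -0.0019] 1.425
((1.465239412659713, 1.191380958663899), 1.082699392361111)
```

View pics/w2z.png

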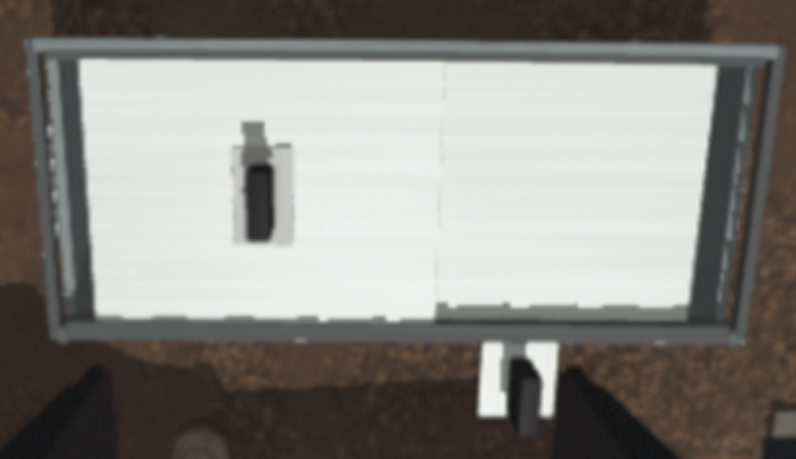

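```bash
python3 - <<'E'
from h import *
import pickle
st=pickle.load(open('pics/w2.pkl','rb'))
P=lambda pts,z: ray('wrist',(np.array(pts)+.5)/2.7-.5+[155,105],z,st)
c=P([(27,39),(783,45),(745,344),(50,342)],78); print(c.round(1))
yaw=np.mean([np.arctan2(*(c[1]-c[0])[[1,0]]),np.arctan2(*(c[2]-c[3])[[1,0]])]); ctr=c.mean(0)
print('ctr',ctr,yaw,np.linalg.norm(c[1]-c[0]),np.linalg.norm(c[1]-c[2]),np.linalg.norm(c[3]-c[2]),np.linalg.norm(c[3]-c[0]))
def loc(X):
    d=np.array(X)[:,:2]-ctr[:2]; return np.c_[d@[np.cos(yaw),np.sin(yaw)],d@[-np.sin(yaw),np.cos(yaw)]].round(1)
print('ufintop',loc(P([(246,165),(268,165),(268,240),(246,240)],106)).tolist())
print('pad',loc(P([(232,145),(293,145),(293,243),(232,243)],74)).tolist())
print('lfin',loc(P([(510,385),(536,385),(536,436),(518,436)],98)).tolist())
print('tab',loc(P([(482,342),(558,342),(556,416),(478,416)],66)).tolist())
print('seam',loc(P([(443,63),(437,318)],74)).tolist(),loc(P([(443,63),(437,318)],66)).tolist())
E
```

```text
[[358.6 281.6  78. ]
 [718.2 257.   78. ]
 [709.5 106.   78. ]
 [346.8 129.9  78. ]]
ctr [533.2566815  193.63041232  78.        ] -0.06714246431354992 360.40246773014235 151.27259434651558 363.47722841679956 152.16011711474897
ufintop [[-74.4, 20.2], [-64.3, 20.2], [-64.9, -14.9], [-75.2, -15.0]]
pad [[-84.4, 25.7], [-54.3, 25.8], [-54.8, -23.6], [-85.7, -23.8]]
lfin [[54.8, -90.7], [67.9, -90.7], [69.9, -118.7], [60.7, -118.8]]
tab [[45.3, -79.2], [86.1, -79.0], [88.4, -122.0], [45.4, -122.1]]
seam [[18.0, 65.3], [19.8, -63.2]] [[19.0, 65.2], [20.8, -65.8]]
```

```bash
python3 - <<'E'
from h import *
go(463.5,198,84,-0.067)
E
```

```text
turn [-0.   0.   0.4] shift [-0.0358 -0.0034  0.2463] t 1.48 pos [499.2 192.4 330.3] F [-0.41 -0.42 -1.06] op 94.9
```

>>> servo_tool(
  rows=[
    [0,0,0.4,-0.036,-0.003,0.06,0.06],
    [0,0,0.4,-0.036,-0.003,0.12,0.06],
    [0,0,0.4,-0.036,-0.003,0.17,0.06],
    [0,0,0.4,-0.036,-0.003,0.21,0.06],
    [0,0,0.4,-0.036,-0.003,0.235,0.06],
    [0,0,0.4,-0.036,-0.003,0.246,0.05],
    [0,0,0.4,-0.036,-0.003,0.246,0.04],
    [0,0,0.4,-0.036,-0.003,0.246,0.02],
    [0,0,0.4,-0.036,-0.003,0.246,0.0],
    [0,0,0.4,-0.036,-0.003,0.246,0.0],
    [0,0,0.4,-0.036,-0.003,0.246,0.0],
    [0,0,0.4,-0.036,-0.003,0.246,0.0],
  ],
)

```text
t: 2.98
eef_pos: [464.2, 196.9, 85.1]
tcp_rot: [-3.141, -0.0, -0.069]
ft_force: [-1.3, -1.2, 7.5]
opening: 0.126
```

```bash
python3 - <<'E'
from h import *
st=state(); p=st['eef_pos']; y=-.067
go(p[0]+157*np.cos(y),p[1]+157*np.sin(y),84,-0.067)
E
```

```text
turn [-0.  -0.  -0.1] shift [ 0.157  -0.0003  0.0011] t 2.98 pos [464.2 196.9  85.1] F [-1.29 -1.15  7.53] op 12.0
```

>>> servo_tool(
  rows=[
    [0,0,0,0.03,0,0,0.0],
    [0,0,0,0.07,0,0,0.0],
    [0,0,0,0.11,0,0,0.0],
    [0,0,0,0.14,0,0,0.0],
    [0,0,0,0.153,0,0,0.0],
    [0,0,0,0.156,0,0,0.0],
    [0,0,0,0.156,0,0,0.0],
    [0,0,0,0.156,0,0,0.0],
  ],
)

```text
t: 3.98
eef_pos: [619.4, 186.2, 85.1]
tcp_rot: [-3.142, 0.0, -0.069]
ft_force: [-2.5, -1.4, 6.1]
opening: 0.123
```

```bash
python3 - <<'E'
from h import *
st=state(); print(st['ft_force'],st['eef_pos'],st['tcp_rot'],st['opening'])
E
```

```text
[-2.46680452 -1.44990917  6.07050979] [619.36631271 186.22329175  85.08523437] [-3.14157922e+00  4.25050472e-04 -6.86803358e-02] 0.12330081363225324
```

>>> servo_tool(
  rows=[
    [0,0,0,0,0,0,0.04],
    [0,0,0,0,0,0,0.05],
    [0,0,0,0,0,-0.04,0.06],
    [0,0,0,0,0,-0.1,0.07],
    [0,0,-10,0,0.02,-0.16,0.07],
    [0,0,-20,0,0.05,-0.21,0.07],
    [0,0,-30,-0.02,0.1,-0.245,0.07],
    [0,0,-40,-0.03,0.16,-0.245,0.07],
    [0,0,-50,-0.04,0.22,-0.245,0.07],
    [0,0,-60,-0.05,0.28,-0.245,0.07],
    [0,0,-70,-0.06,0.34,-0.245,0.07],
    [0,0,-80,-0.07,0.4,-0.245,0.07],
  ],
)

```text
t: 5.48
eef_pos: [524.4, -199.9, 329.6]
tcp_rot: [3.141, -0.0, 1.317]
ft_force: [1.3, -0.3, -1.4]
opening: 0.734
```

```bash
python3 - <<'E'
from h import *
go(480,-300,330,1.504)
E
```

```text
turn [  0.   -0.  -10.7] shift [-0.108  -0.0179 -0.0004] t 5.47 pos [ 524.4 -199.9  329.6] F [ 1.27 -0.31 -1.44] op 69.8
```

>>> servo_tool(
  rows=[
    [0,0,-10,-0.06,-0.01,0,0.07],
    [0,0,-10.7,-0.108,-0.018,0,0.07],
    [0,0,-10.7,-0.108,-0.018,0,0.07],
    [0,0,-10.7,-0.108,-0.018,0,0.07],
  ],
)

```text
t: 5.98
eef_pos: [480.2, -297.7, 329.5]
tcp_rot: [-3.142, -0.001, 1.498]
ft_force: [0.5, 0.2, 0.9]
opening: 0.733
```

```bash
python3 - <<'E'
from h import *
import pickle
st=state(); print(st['eef_pos'],st['tcp_rot'],st['qvel'].round(3),st['t'])
snap('wrist','w3'); pickle.dump(st,open('pics/w3.pkl','wb')); snap('top','t3')
c=cv2.imread('pics/t3.png')[140:290,140:420]; cv2.imwrite('pics/t3z.png',cv2.resize(c,None,fx=2.85,fy=2.85,interpolation=cv2.INTER_CUBIC))
E
```

```text
[ 480.16292974 -297.65078508  329.45062531] [-3.14154846e+00 -5.01883474e-04  1.49787102e+00] [ 0.025 -0.005 -0.    -0.002  0.001 -0.002] 5.975
```

View pics/w3.png

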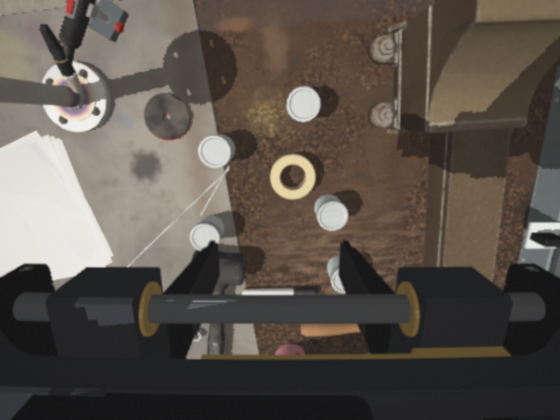

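View pics/t3z.png

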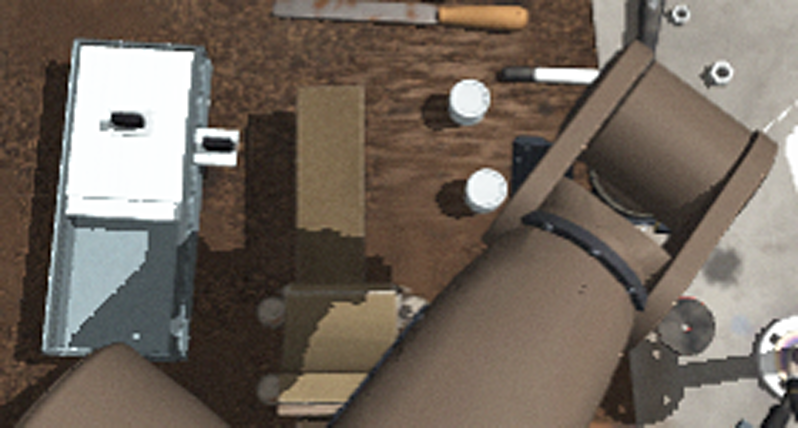

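```bash
cat >> h.py <<'E'
def tins(img,st,cen,rad=22,thr=150):
    hsv=cv2.cvtColor(img,cv2.COLOR_BGR2HSV); out=[]
    g=cv2.GaussianBlur(cv2.cvtColor(img,cv2.COLOR_BGR2GRAY),(3,3),0)
    for u,v in cen:
        x0,y0=max(u-rad-6,0),max(v-rad-6,0); s=cv2.resize(g[y0:v+rad+6,x0:u+rad+6],None,fx=4,fy=4,interpolation=cv2.INTER_CUBIC)
        c=cv2.HoughCircles(s,cv2.HOUGH_GRADIENT,1,100,param1=120,param2=12,minRadius=44,maxRadius=80)
        if c is None: print('none',u,v); continue
        a,b,r=c[0,0]; px=((a+.5)/4-.5+x0,(b+.5)/4-.5+y0)
        X=ray('wrist',px,50,st)[0]; e=ray('wrist',(px[0]+r/4,px[1]),50,st)[0]
        print(np.round(px,1),'r',np.round(r/4,1),X.round(1),'Rmm',np.linalg.norm(e-X).round(1)); out.append(X)
    return out
E
python3 - <<'E'
from h import *
import pickle
st=pickle.load(open('pics/w3.pkl','rb')); im=cv2.imread('pics/w3.png')
tins(im,st,[(303,104),(215,151),(331,213),(205,235)])
print(ray('wrist',[(293,176),(167,116)],[24],st))
for g in [(303,104),(215,151),(331,213),(205,235)]: cv2.circle(im,g,16,(0,0,255),1)
c=im[60:270,150:400]; cv2.imwrite('pics/w3z.png',cv2.resize(c,None,fx=3,fy=2.8))
E
```

```text
[303. 104.] r 17.1 [ 384.  -257.2   50. ] Rmm 23.0
[212.2 152.5] r 17.8 [ 439. -387.   50.] Rmm 24.9
[331.5 215.2] r 15.6 [ 542.9 -223.7   50. ] Rmm 23.1
[197.  237.8] r 12.5 [ 563.2 -426.5   50. ] Rmm 18.8
[[ 485.01876083 -275.75749673   24.        ]
 [ 384.2625897  -451.01999045   24.        ]]
```

View pics/w3z.png

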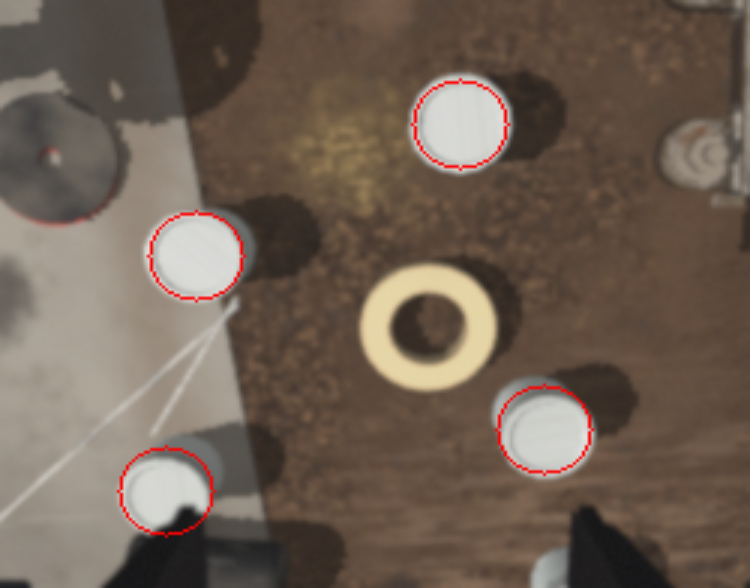

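```bash
python3 - <<'E'
from h import *
go(384,-257.5,14,1.504)
E
```

```text
turn [ 0.  -0.  -0.2] shift [ 0.0324 -0.0992  0.3156] t 6.08 pos [ 480.6 -296.9  329.6] F [0.04 0.36 0.55] op 70.0
```

>>> servo_tool(
  rows=[
    [0,0,0,0.02,-0.06,0.0,0.07],
    [0,0,0,0.0325,-0.099,0.04,0.07],
    [0,0,0,0.0325,-0.099,0.1,0.07],
    [0,0,0,0.0325,-0.099,0.16,0.07],
    [0,0,0,0.0325,-0.099,0.22,0.07],
    [0,0,0,0.0325,-0.099,0.27,0.07],
    [0,0,0,0.0325,-0.099,0.3,0.07],
    [0,0,0,0.0325,-0.099,0.315,0.07],
    [0,0,0,0.0325,-0.099,0.315,0.03],
    [0,0,0,0.0325,-0.099,0.315,0.03],
    [0,0,0,0.0325,-0.099,0.315,0.03],
    [0,0,0,0.0325,-0.099,0.315,0.03],
  ],
)

```text
t: 7.58
eef_pos: [384.1, -258.5, 15.4]
tcp_rot: [3.14, 0.001, 1.499]
ft_force: [1.4, 3.0, 7.8]
opening: 0.481
```

```bash
python3 - <<'E'
from h import *
go(384,-257.5,14,1.504)
E
```

```text
turn [ 0.1  0.  -0.3] shift [ 0.0009 -0.0002  0.0014] t 7.58 pos [ 384.1 -258.5   15.4] F [1.42 3.02 7.84] op 45.7
```

>>> servo_tool(
  rows=[
    [0,0,0,0,0,-0.03,0.03],
    [0,0,0,0,0,-0.06,0.03],
    [0,0,0,0,0,-0.06,0.03],
    [0,0,0,0,0,-0.06,0.03],
    [0,0,0,0,0,-0.06,0.03],
  ],
)

```text
t: 8.2
eef_pos: [383.4, -258.1, 73.8]
tcp_rot: [-3.14, -0.001, 1.499]
ft_force: [0.2, 0.1, -1.1]
opening: 0.476
```

```bash
python3 - <<'E'
from h import *
print(state()['t'],state()['ft_force'],state()['qvel'].round(3),state()['moment'])
E
```

```text
8.2 [ 0.15621293  0.09767826 -1.13954106] [-0.002  0.003 -0.004 -0.     0.006  0.   ] [ 0.02762199  0.01394015 -0.05360632]
```

>>> servo_tool(
  rows=[
    [0,0,0,0,0,0.04,0.03],
    [0,0,0,0,0,0.059,0.03],
    [0,0,0,0,0,0.059,0.05],
    [0,0,0,0,0,0.059,0.07],
    [0,0,0,0,0,0.059,0.07],
    [0,0,0,0,0,0.02,0.07],
    [0,0,0,0,0,-0.03,0.07],
    [0,0,0,0,0,-0.05,0.07],
  ],
)

```text
t: 9.2
eef_pos: [384.2, -258.8, 127.4]
tcp_rot: [3.138, 0.002, 1.499]
ft_force: [-0.3, -0.4, -0.5]
opening: 0.733
```

```bash
python3 - <<'E'
from h import *
go(439,-386,15,1.504)
E
```

```text
turn [ 0.2  0.1 -0.3] shift [-0.1227  0.0635  0.1129] t 9.2 pos [ 384.2 -258.8  127.4] F [-0.33 -0.4  -0.51] op 69.8
```

>>> servo_tool(
  rows=[
    [0,0,0,-0.055,0.028,0,0.07],
    [0,0,0,-0.11,0.056,0,0.07],
    [0,0,0,-0.1227,0.0635,0.02,0.07],
    [0,0,0,-0.1227,0.0635,0.07,0.07],
    [0,0,0,-0.1227,0.0635,0.1,0.07],
    [0,0,0,-0.1227,0.0635,0.113,0.07],
    [0,0,0,-0.1227,0.0635,0.113,0.03],
    [0,0,0,-0.1227,0.0635,0.113,0.03],
    [0,0,0,-0.1227,0.0635,0.113,0.03],
    [0,0,0,-0.1227,0.0635,0.113,0.03],
    [0,0,0,-0.1227,0.0635,0.08,0.03],
    [0,0,0,-0.1227,0.0635,0.05,0.03],
  ],
)

```text
t: 10.7
eef_pos: [438.0, -385.0, 75.3]
tcp_rot: [-3.141, -0.001, 1.499]
ft_force: [-0.3, 0.5, -5.3]
opening: 0.482
```

>>> servo_tool(
  rows=[
    [0,0,0,0,0,0,0.03],
    [0,0,0,0,0,0,0.03],
    [0,0,0,0,0,0,0.03],
  ],
)

```text
t: 11.08
eef_pos: [437.7, -384.8, 73.2]
tcp_rot: [-3.14, -0.002, 1.499]
ft_force: [0.4, 0.3, -4.9]
opening: 0.479
```

```bash
cat >> h.py <<'E'
C0=np.array([533.3,193.6]); CY=-0.067
def ch(x,y): return C0+x*np.array([np.cos(CY),np.sin(CY)])+y*np.array([-np.sin(CY),np.cos(CY)])
E
python3 - <<'E'
from h import *
p=ch(-145,24); print(p)
for w in [(470,-340,290),(490,0,290),(p[0],p[1],290),(p[0],p[1],24)]: go(*w,1.504)
E
```

```text
[390.23212799 227.25388534]
turn [-0.1 -0.1 -0.3] shift [ 0.0474  0.0286 -0.2167] t 11.07 pos [ 437.7 -384.8   73.2] F [ 0.44  0.27 -4.89] op 45.6
turn [-0.1 -0.1 -0.3] shift [ 0.388   0.024  -0.2162] t 11.07 pos [ 437.7 -384.8   73.2] F [ 0.44  0.27 -4.89] op 45.6
turn [-0.1 -0.1 -0.3] shift [ 0.6074 -0.0919 -0.2156] t 11.07 pos [ 437.7 -384.8   73.2] F [ 0.44  0.27 -4.89] op 45.6
turn [-0.1 -0.1 -0.3] shift [ 0.607  -0.0915  0.0504] t 11.07 pos [ 437.7 -384.8   73.2] F [ 0.44  0.27 -4.89] op 45.6
```

>>> servo_tool(
  rows=[
    [0,0,-0.3,0,0,-0.06,0.03],
    [0,0,-0.3,0.01,0.01,-0.12,0.03],
    [0,0,-0.3,0.03,0.02,-0.175,0.03],
    [0,0,-0.3,0.07,0.028,-0.216,0.03],
    [0,0,-0.3,0.13,0.028,-0.216,0.03],
    [0,0,-0.3,0.19,0.028,-0.216,0.03],
    [0,0,-0.3,0.25,0.028,-0.216,0.03],
    [0,0,-0.3,0.31,0.026,-0.216,0.03],
    [0,0,-0.3,0.37,0.024,-0.216,0.03],
    [0,0,-0.3,0.43,-0.005,-0.216,0.03],
    [0,0,-0.3,0.48,-0.03,-0.216,0.03],
    [0,0,-0.3,0.53,-0.055,-0.216,0.03],
  ],
)

```text
t: 12.58
eef_pos: [420.4, 148.9, 289.8]
tcp_rot: [-3.14, 0.0, 1.504]
ft_force: [0.9, 0.5, -4.7]
opening: 0.479
```

```bash
python3 - <<'E'
from h import *
p=ch(-145,24)
go(p[0],p[1],290,1.504)
go(p[0],p[1],23,1.504)
E
```

```text
turn [-0.1  0.  -0. ] shift [ 0.0762 -0.0353 -0.0002] t 12.57 pos [420.4 148.9 289.8] F [ 0.93  0.48 -4.68] op 45.5
turn [-0.1  0.  -0. ] shift [ 0.0762 -0.0349  0.2668] t 12.57 pos [420.4 148.9 289.8] F [ 0.93  0.48 -4.68] op 45.5
```

>>> servo_tool(
  rows=[
    [0,0,0,0.05,-0.025,0.02,0.03],
    [0,0,0,0.077,-0.036,0.07,0.03],
    [0,0,0,0.077,-0.036,0.13,0.03],
    [0,0,0,0.077,-0.036,0.18,0.03],
    [0,0,0,0.077,-0.036,0.22,0.03],
    [0,0,0,0.077,-0.036,0.245,0.03],
    [0,0,0,0.077,-0.036,0.258,0.03],
    [0,0,0,0.077,-0.036,0.265,0.03],
    [0,0,0,0.077,-0.036,0.268,0.03],
    [0,0,0,0.077,-0.036,0.268,0.03],
  ],
)

```text
t: 13.82
eef_pos: [391.1, 226.6, 23.1]
tcp_rot: [3.141, -0.0, 1.504]
ft_force: [-0.1, -0.2, -4.3]
opening: 0.478
```

```bash
python3 - <<'E'
from h import *
p=ch(-145,24)
go(p[0],p[1],22,1.504); snap('top','t4'); snap('scene','s4')
a=cv2.imread('pics/t4.png')[150:280,140:280]; b=cv2.imread('pics/s4.png')[180:360,270:460]
cv2.imwrite('pics/c4.png',np.hstack([cv2.resize(a,(400,400)),cv2.resize(b,(400,400))]))
E
```

```text
turn [ 0. -0. -0.] shift [ 0.0006 -0.0009  0.0011] t 13.82 pos [391.1 226.6  23.1] F [-0.06 -0.18 -4.33] op 45.5
```

View pics/c4.png

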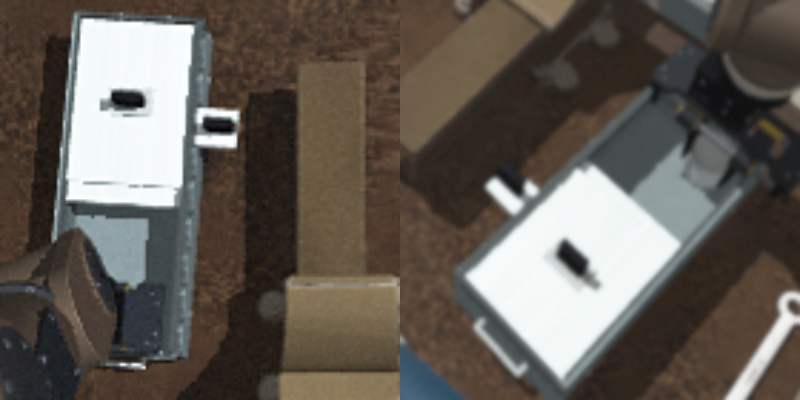

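>>> servo_tool(
  rows=[
    [0,0,0,0,0,0.001,0.03],
    [0,0,0,0,0,0.002,0.03],
    [0,0,0,0,0,0.002,0.03],
  ],
)

```text
t: 14.3
eef_pos: [390.8, 226.5, 20.6]
tcp_rot: [3.142, -0.0, 1.504]
ft_force: [0.0, 0.3, -5.6]
opening: 0.481
```

>>> servo_tool(
  rows=[
    [0,0,0,0,0,0.001,0.03],
    [0,0,0,0,0,0.002,0.03],
    [0,0,0,0,0,0.002,0.03],
  ],
)

```text
t: 14.68
eef_pos: [390.8, 226.5, 18.8]
tcp_rot: [3.141, -0.0, 1.504]
ft_force: [-0.7, -0.2, 0.9]
opening: 0.479
```

>>> servo_tool(
  rows=[
    [0,0,0,0,0,0,0.05],
    [0,0,0,0,0,0,0.056],
    [0,0,0,0,0,-0.03,0.056],
    [0,0,0,0,0,-0.09,0.056],
    [0,0,0,0,0,-0.15,0.06],
    [0,0,0,0,0.03,-0.2,0.07],
    [0,0,0,-0.04,0.06,-0.24,0.07],
    [0,0,0,-0.1,0.08,-0.24,0.07],
    [0,0,0,-0.16,0.1,-0.24,0.07],
    [0,0,0,-0.22,0.12,-0.24,0.07],
    [0,0,0,-0.28,0.14,-0.24,0.07],
    [0,0,0,-0.34,0.16,-0.24,0.07],
  ],
)

```text
t: 16.18
eef_pos: [526.6, -120.9, 258.7]
tcp_rot: [3.141, -0.0, 1.504]
ft_force: [0.7, 0.6, 0.2]
opening: 0.733
```

```bash
python3 - <<'E'
from h import *
go(543.5,-224,15,1.504)
snap('top','t5')
c=cv2.imread('pics/t5.png')[140:290,140:420]; cv2.imwrite('pics/t5z.png',cv2.resize(c,None,fx=2.85,fy=2.85,interpolation=cv2.INTER_CUBIC))
E
```

```text
turn [ 0. -0. -0.] shift [-0.1018  0.0237  0.2437] t 16.18 pos [ 526.6 -120.9  258.7] F [0.7  0.61 0.15] op 69.7
```

View pics/t5z.png

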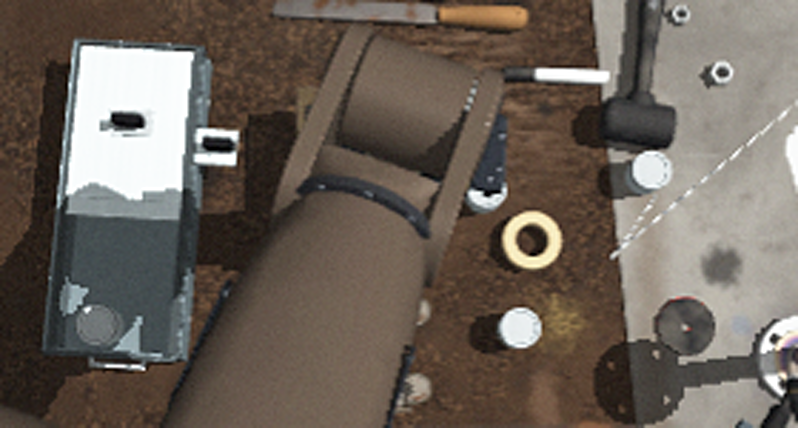

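>>> servo_tool(
  rows=[
    [0,0,0,-0.06,0.015,0,0.07],
    [0,0,0,-0.1,0.022,0.03,0.07],
    [0,0,0,-0.1,0.022,0.09,0.07],
    [0,0,0,-0.1,0.022,0.15,0.07],
    [0,0,0,-0.1,0.022,0.2,0.07],
    [0,0,0,-0.1,0.022,0.23,0.07],
    [0,0,0,-0.1,0.022,0.244,0.07],
    [0,0,0,-0.1,0.022,0.244,0.05],
    [0,0,0,-0.1,0.022,0.244,0.03],
    [0,0,0,-0.1,0.022,0.244,0.03],
    [0,0,0,-0.1,0.022,0.244,0.03],
  ],
)

```text
t: 17.6
eef_pos: [542.3, -220.3, 15.9]
tcp_rot: [3.14, 0.001, 1.504]
ft_force: [-1.7, 0.5, 7.2]
opening: 0.475
```

>>> servo_tool(
  rows=[
    [0,0,0,0,0,-0.03,0.03],
    [0,0,0,0,0,-0.06,0.03],
    [0,0,0,0,0,-0.06,0.03],
    [0,0,0,0,0,-0.06,0.03],
    [0,0,0,0,0,-0.06,0.03],
  ],
)

```text
t: 18.23
eef_pos: [541.3, -219.8, 73.6]
tcp_rot: [-3.14, -0.001, 1.504]
ft_force: [0.5, 0.1, -0.8]
opening: 0.482
```

>>> servo_tool(
  rows=[
    [0,0,0,0,0,0.04,0.03],
    [0,0,0,0,0,0.059,0.03],
    [0,0,0,0,0,0.059,0.05],
    [0,0,0,0,0,0.059,0.07],
    [0,0,0,0,0,0.059,0.07],
    [0,0,0,0,0,0.02,0.07],
    [0,0,0,-0.02,0,-0.03,0.07],
    [0,0,0,-0.06,0,-0.06,0.07],
    [0,0,0,-0.1,0,-0.07,0.07],
  ],
)

```text
t: 19.35
eef_pos: [535.6, -321.1, 147.5]
tcp_rot: [3.138, 0.002, 1.505]
ft_force: [0.3, 0.2, 0.5]
opening: 0.733
```

```bash
python3 - <<'E'
from h import *
import pickle
st=pickle.load(open('pics/w3.pkl','rb'))
print(ray('wrist',[(205.3,236)],50,st))
im=cv2.imread('pics/top0.png'); w=cv2.resize(im[180:220,350:390],None,fx=14,fy=14,interpolation=cv2.INTER_CUBIC); cv2.imwrite('pics/D.png',w)
go(555,-422,15,1.504)
E
```

```text
[[ 561.31686947 -413.58314358   50.        ]]
turn [0.2 0.1 0. ] shift [-0.0991  0.0256  0.1328] t 19.35 pos [ 535.6 -321.1  147.5] F [0.26 0.23 0.49] op 69.7
```

View pics/D.png

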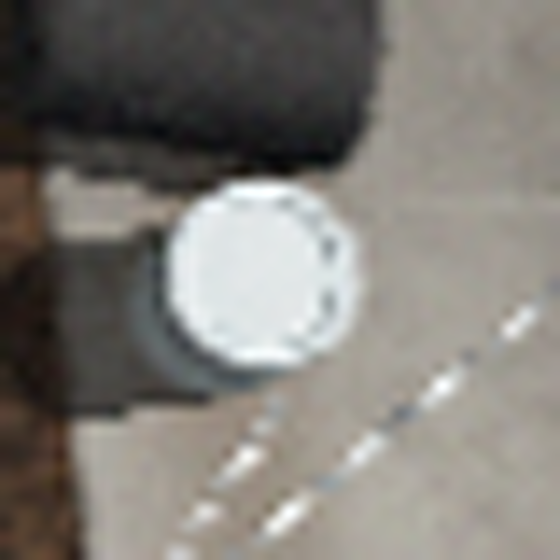

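```bash
python3 - <<'E'
from h import *
print(ray('top',[(368.25,199.0)],50))
st=state(); snap('wrist','w6')
go(563.5,-415,15,1.504)
E
```

```text
[[ 565.88939875 -416.40140037   50.        ]]
turn [ 0.3  0.2 -0.1] shift [-0.0867  0.0336  0.1333] t 19.4 pos [ 535.4 -325.6  147.8] F [-0.68 -2.08  0.91] op 69.7
```

View pics/w6.png

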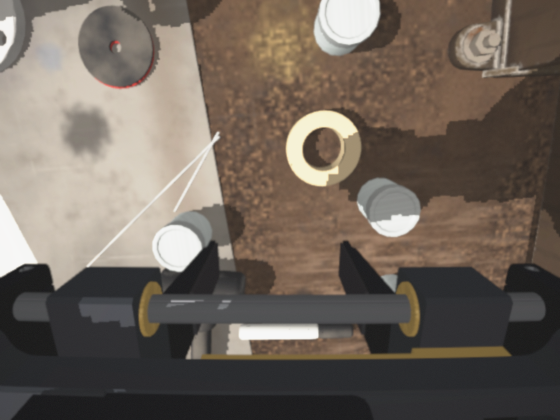

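```bash
python3 - <<'E'
from h import *
st=dict(eef_pos=[535.6,-321.1,147.5],tcp_rot=[3.138,.002,1.505])
print(ray('wrist',[(180,247),(393,210),(349,16)],50,st)); print(ray('wrist',[(323,148),(116,47)],20,st))
E
```

```text
[[ 562.49677197 -412.32742582   50.        ]
 [ 540.42179018 -221.30977348   50.        ]
 [ 386.24513336 -258.22492415   50.        ]]
[[ 485.95346405 -277.02162834   20.        ]
 [ 387.61296984 -451.30392029   20.        ]]
```

>>> servo_tool(
  rows=[
    [0,0,0,-0.05,0.02,0,0.07],
    [0,0,0,-0.09,0.034,0,0.07],
    [0,0,0,-0.091,0.034,0.04,0.07],
    [0,0,0,-0.091,0.034,0.09,0.07],
    [0,0,0,-0.091,0.034,0.12,0.07],
    [0,0,0,-0.091,0.034,0.133,0.07],
    [0,0,0,-0.091,0.034,0.133,0.05],
    [0,0,0,-0.091,0.034,0.133,0.03],
    [0,0,0,-0.091,0.034,0.133,0.03],
    [0,0,0,-0.091,0.034,0.133,0.03],
  ],
)

```text
t: 20.65
eef_pos: [563.5, -413.6, 13.2]
tcp_rot: [3.139, 0.002, 1.504]
ft_force: [0.3, -3.1, 6.9]
opening: 0.484
```

>>> servo_tool(
  rows=[
    [0,0,0,0,0,-0.03,0.03],
    [0,0,0,0,0,-0.06,0.03],
    [0,0,0,0,0,-0.06,0.03],
    [0,0,0,0,0,-0.06,0.03],
    [0,0,0,0,0,-0.06,0.03],
  ],
)

```text
t: 21.28
eef_pos: [562.3, -412.3, 69.9]
tcp_rot: [-3.14, -0.002, 1.504]
ft_force: [-0.6, -0.2, -5.6]
opening: 0.479
```

>>> servo_tool(
  rows=[
    [0,0,0,0,0,-0.06,0.03],
    [0,0,0,0.01,0,-0.12,0.03],
    [0,0,0,0.03,-0.005,-0.175,0.03],
    [0,0,0,0.07,-0.02,-0.216,0.03],
    [0,0,0,0.13,-0.037,-0.22,0.03],
    [0,0,0,0.19,-0.054,-0.22,0.03],
    [0,0,0,0.25,-0.07,-0.22,0.03],
    [0,0,0,0.31,-0.088,-0.22,0.03],
    [0,0,0,0.37,-0.106,-0.22,0.03],
    [0,0,0,0.43,-0.124,-0.22,0.03],
    [0,0,0,0.485,-0.14,-0.22,0.03],
    [0,0,0,0.535,-0.156,-0.22,0.03],
  ],
)

```text
t: 22.78
eef_pos: [442.1, 133.2, 291.0]
tcp_rot: [-3.141, 0.0, 1.504]
ft_force: [1.7, 0.2, -5.2]
opening: 0.476
```

```bash
python3 - <<'E'
from h import *
p=ch(-100,-24)
go(p[0],p[1],290,1.504)
go(p[0],p[1],20,1.504)
E
```

```text
turn [-0.1  0.   0. ] shift [ 0.0424 -0.013   0.001 ] t 22.77 pos [442.1 133.2 291. ] F [ 1.73  0.19 -5.23] op 45.3
turn [-0.1  0.   0. ] shift [ 0.0424 -0.0128  0.271 ] t 22.77 pos [442.1 133.2 291. ] F [ 1.73  0.19 -5.23] op 45.3
```

>>> servo_tool(
  rows=[
    [0,0,0,0.035,-0.01,0.02,0.03],
    [0,0,0,0.043,-0.013,0.07,0.03],
    [0,0,0,0.043,-0.013,0.13,0.03],
    [0,0,0,0.043,-0.013,0.18,0.03],
    [0,0,0,0.043,-0.013,0.22,0.03],
    [0,0,0,0.043,-0.013,0.245,0.03],
    [0,0,0,0.043,-0.013,0.26,0.03],
    [0,0,0,0.043,-0.013,0.267,0.03],
    [0,0,0,0.043,-0.013,0.27,0.03],
    [0,0,0,0.043,-0.013,0.271,0.03],
    [0,0,0,0.043,-0.013,0.271,0.03],
  ],
)

```text
t: 24.15
eef_pos: [433.1, 175.2, 21.0]
tcp_rot: [3.141, -0.0, 1.504]
ft_force: [-0.3, 0.5, -4.8]
opening: 0.478
```

>>> servo_tool(
  rows=[
    [0,0,0,0,0,0.002,0.03],
    [0,0,0,0,0,0.003,0.03],
    [0,0,0,0,0,0.003,0.05],
    [0,0,0,0,0,0.003,0.056],
    [0,0,0,0,0,-0.03,0.056],
    [0,0,0,0,0,-0.09,0.056],
    [0,0,0,0,0,-0.15,0.06],
    [0,0,0,0,0.03,-0.2,0.07],
    [0,0,0,-0.03,0.06,-0.24,0.07],
    [0,0,0,-0.08,0.09,-0.24,0.07],
    [0,0,0,-0.13,0.12,-0.24,0.07],
    [0,0,0,-0.18,0.15,-0.24,0.07],
  ],
)

```text
t: 25.65
eef_pos: [571.1, -16.2, 260.8]
tcp_rot: [3.141, -0.0, 1.504]
ft_force: [0.8, 0.9, -0.0]
opening: 0.736
```

>>> servo_tool(
  rows=[
    [0,0,0,-0.05,0.03,0,0.07],
    [0,0,0,-0.1,0.06,0,0.07],
    [0,0,0,-0.13,0.08,0,0.07],
    [0,0,0,-0.13,0.08,0,0.07],
  ],
)

```text
t: 26.15
eef_pos: [642.1, -151.7, 259.6]
tcp_rot: [-3.141, -0.0, 1.501]
ft_force: [-0.2, 0.1, 0.1]
opening: 0.735
```

```bash
python3 - <<'E'
from h import *
go(651.5,-205,15,1.504)
snap('wrist','w7');snap('top','t7')
a=cv2.imread('pics/t7.png')[140:290,140:420]; b=cv2.imread('pics/w7.png')
cv2.imwrite('pics/c7.png',np.vstack([cv2.resize(a,(560,300)),b[:300]]))
E
```

```text
turn [-0.  -0.  -0.2] shift [-0.0526  0.0133  0.2446] t 26.15 pos [ 642.1 -151.7  259.6] F [-0.23  0.07  0.13] op 69.9
```

View pics/c7.png

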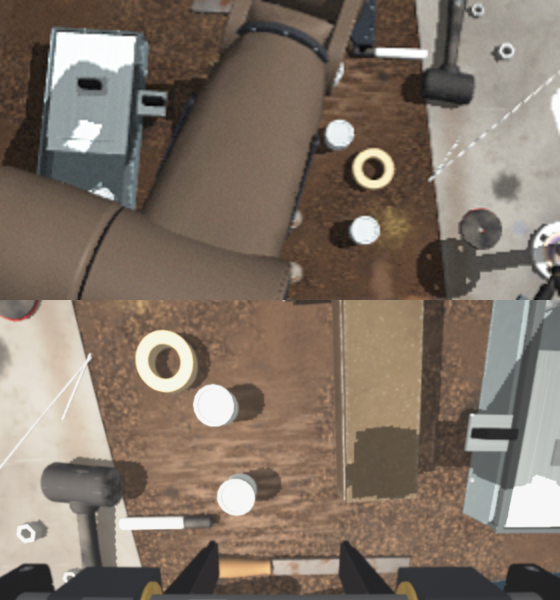

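```bash
python3 - <<'E'
from h import *
st=dict(eef_pos=[642.1,-151.7,259.6],tcp_rot=[-3.141,0,1.501])
im=cv2.imread('pics/w7.png')
tins(im,st,[(237,196),(216,106)])
print(ray('wrist',[(237,196),(216,106)],50,st),ray('wrist',[(213,222),(120,224)],10,st))
print(state()['eef_pos'])
E
```

```text
[235.8 196.2] r 19.0 [ 650.2 -204.5   50. ] Rmm 23.3
[212.8 103.5] r 19.8 [ 540.8 -219.1   50. ] Rmm 22.6
[[ 649.9485692  -202.93520576   50.        ]
 [ 543.75377281 -215.76980641   50.        ]] [[ 693.21937422 -246.00154241   10.        ]
 [ 686.93823958 -376.6909393    10.        ]]
[ 641.29612526 -149.27034722  260.15704853]
```

>>> servo_tool(
  rows=[
    [0,0,0,-0.054,0.0125,0.03,0.07],
    [0,0,0,-0.054,0.0125,0.09,0.07],
    [0,0,0,-0.054,0.0125,0.15,0.07],
    [0,0,0,-0.054,0.0125,0.2,0.07],
    [0,0,0,-0.054,0.0125,0.23,0.07],
    [0,0,0,-0.054,0.0125,0.245,0.07],
    [0,0,0,-0.054,0.0125,0.245,0.05],
    [0,0,0,-0.054,0.0125,0.245,0.03],
    [0,0,0,-0.054,0.0125,0.245,0.03],
    [0,0,0,-0.054,0.0125,0.245,0.03],
  ],
)

```text
t: 27.5
eef_pos: [651.1, -204.4, 17.1]
tcp_rot: [3.14, 0.0, 1.504]
ft_force: [-0.3, 1.0, 6.3]
opening: 0.476
```

>>> servo_tool(
  rows=[
    [0,0,0,0,0,-0.03,0.03],
    [0,0,0,0,0,-0.06,0.03],
    [0,0,0,0,0,-0.06,0.03],
    [0,0,0,0,0,-0.06,0.03],
    [0,0,0,0,0,-0.06,0.03],
  ],
)

```text
t: 28.12
eef_pos: [650.0, -204.1, 74.4]
tcp_rot: [-3.14, -0.001, 1.504]
ft_force: [0.1, -0.2, -1.3]
opening: 0.478
```

>>> servo_tool(
  rows=[
    [0,0,0,0,0,0.04,0.03],
    [0,0,0,0,0,0.058,0.03],
    [0,0,0,0,0,0.058,0.05],
    [0,0,0,0,0,0.058,0.07],
    [0,0,0,0,0,0.058,0.07],
    [0,0,0,0,0,0.0,0.07],
    [0,0,0,0,0,-0.06,0.07],
    [0,0,0,0,0,-0.12,0.07],
    [0,0,10,0.02,0,-0.17,0.07],
    [0,0,20,0.06,0,-0.18,0.06],
    [0,0,30,0.12,-0.01,-0.18,0.06],
    [0,0,40,0.18,-0.02,-0.18,0.06],
  ],
)

```text
t: 29.62
eef_pos: [642.2, -21.8, 256.4]
tcp_rot: [3.141, -0.001, 0.799]
ft_force: [0.9, -0.1, -0.3]
opening: 0.636
```

```bash
python3 - <<'E'
from h import *
go(619.4,186.2,200,-0.067)
go(619.4,186.2,85,-0.067)
E
```

```text
turn [ 0.  -0.1 49.6] shift [ 0.1332 -0.1615  0.0563] t 29.62 pos [642.2 -21.8 256.4] F [ 0.93 -0.13 -0.29] op 60.5
turn [ 0.  -0.1 49.6] shift [ 0.1331 -0.1616  0.1713] t 29.62 pos [642.2 -21.8 256.4] F [ 0.93 -0.13 -0.29] op 60.5
```

>>> servo_tool(
  rows=[
    [0,0,10,0.04,-0.04,0,0.06],
    [0,0,20,0.08,-0.08,0,0.06],
    [0,0,30,0.11,-0.12,0,0.06],
    [0,0,40,0.133,-0.162,0,0.06],
    [0,0,49.6,0.133,-0.162,0.03,0.06],
    [0,0,49.6,0.133,-0.162,0.08,0.06],
    [0,0,49.6,0.133,-0.162,0.13,0.06],
    [0,0,49.6,0.133,-0.162,0.16,0.06],
    [0,0,49.6,0.133,-0.162,0.17,0.04],
    [0,0,49.6,0.133,-0.162,0.17,0.02],
    [0,0,49.6,0.133,-0.162,0.17,0.0],
    [0,0,49.6,0.133,-0.162,0.17,0.0],
  ],
)

```text
t: 31.12
eef_pos: [618.4, 184.9, 86.9]
tcp_rot: [-3.141, -0.002, -0.06]
ft_force: [0.3, -0.3, -0.3]
opening: 0.27
```

>>> servo_tool(
  rows=[
    [0,0,0,0,0,0,0.0],
    [0,0,0,0,0,0,0.0],
  ],
)

```text
t: 31.38
eef_pos: [618.2, 184.9, 86.3]
tcp_rot: [-3.141, -0.001, -0.06]
ft_force: [-0.8, 0.3, 4.7]
opening: 0.123
```

>>> servo_tool(
  rows=[
    [0,0,0,-0.03,0,0,0.0],
    [0,0,0,-0.07,-0.0005,0,0.0],
    [0,0,0,-0.11,-0.001,0,0.0],
    [0,0,0,-0.145,-0.001,0,0.0],
    [0,0,0,-0.165,-0.001,0,0.0],
    [0,0,0,-0.172,-0.001,0,0.0],
    [0,0,0,-0.173,-0.001,0,0.0],
    [0,0,0,-0.173,-0.001,0,0.0],
  ],
)

```text
t: 32.38
eef_pos: [447.6, 196.7, 86.2]
tcp_rot: [-3.14, -0.005, -0.061]
ft_force: [8.5, 0.8, -0.0]
opening: 0.124
```

```bash
python3 - <<'E'
from h import *
go(447.5,199.4,86,-0.067); print(state()['ft_force'])
p=ch(64,-104); print(p); go(p[0],p[1],160,-.067)
E
```

```text
turn [-0.1 -0.3  0.4] shift [-0.0003 -0.0027  0.0002] t 32.38 pos [447.6 196.7  86.2] F [ 8.47  0.8  -0.02] op 11.8
[ 8.46711643  0.80100775 -0.02335982]
[590.19361778  85.54854811]
turn [-0.1 -0.3  0.4] shift [ 0.1494  0.1022 -0.0732] t 32.38 pos [447.6 196.7  86.2] F [ 8.47  0.8  -0.02] op 11.8
```

>>> servo_tool(
  rows=[
    [0,0,0,0,0,0,0.04],
    [0,0,0,0,0,0,0.06],
    [0,0,0,0,0,-0.05,0.06],
    [0,0,0,0.02,0.01,-0.085,0.06],
    [0,0,0,0.07,0.045,-0.085,0.06],
    [0,0,0,0.12,0.08,-0.085,0.06],
    [0,0,0,0.149,0.102,-0.085,0.06],
    [0,0,0.4,0.149,0.102,-0.085,0.06],
    [0,0,0.4,0.149,0.102,-0.085,0.06],
  ],
)

```text
t: 33.5
eef_pos: [587.0, 85.8, 170.3]
tcp_rot: [-3.142, 0.001, -0.067]
ft_force: [-0.4, 1.1, -0.1]
opening: 0.632
```

```bash
python3 - <<'E'
from h import *
p=ch(64,-104); go(p[0],p[1],77,-.067)
snap('wrist','w8'); snap('scene','s8')
b=cv2.imread('pics/s8.png')[100:350,200:480]
cv2.imwrite('pics/c8.png',np.vstack([cv2.imread('pics/w8.png')[:300],cv2.resize(b,(336,300))[:, :] if False else cv2.copyMakeBorder(cv2.resize(b,(336,300)),0,0,0,224,0)]))
E
```

```text
turn [-0.   0.1 -0. ] shift [0.0033 0.     0.0933] t 33.5 pos [587.   85.8 170.3] F [-0.37  1.06 -0.12] op 60.1
```

View pics/c8.png

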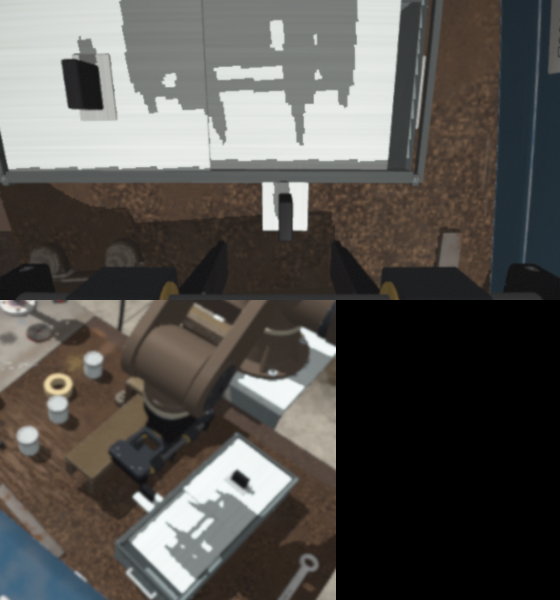

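```bash
python3 - <<'E'
from h import *
st=dict(eef_pos=[587,85.8,170.3],tcp_rot=[-3.142,.001,-.067])
X=ray('wrist',[(279,197),(292,197),(280,239),(293,239),(286,218)],98,st); print(X)
d=X[:,:2]-C0; print(d@[np.cos(CY),np.sin(CY)],d@[-np.sin(CY),np.cos(CY)])
p=ch(64,-104); go(590.5,85,77,-.067)
E
```

```text
[[588.72656011 106.01119882  98.        ]
 [598.81555118 105.32433184  98.        ]
 [587.16996816  71.20884945  98.        ]
 [597.64891691  70.49342377  98.        ]
 [593.10199219  88.59067586  98.        ]]
[61.16626181 71.27860228 61.94317558 72.4465108  66.6981789 ] [ -83.68147987  -83.69134898 -118.50995824 -118.52221434 -100.76998242]
turn [-0.   0.   0.1] shift [0.0036 0.001  0.0937] t 33.6 pos [587.   86.2 170.7] F [ 0.44  0.11 -0.12] op 59.5
```

>>> servo_tool(
  rows=[
    [0,0,0,0.006,0,0.03,0.06],
    [0,0,0,0.006,0,0.06,0.06],
    [0,0,0,0.006,0,0.083,0.06],
    [0,0,0,0.006,0,0.093,0.06],
    [0,0,0,0.006,0,0.093,0.03],
    [0,0,0,0.006,0,0.093,0.0],
    [0,0,0,0.006,0,0.093,0.0],
    [0,0,0,0.006,0,0.093,0.0],
    [0,0,0,0.006,0,0.093,0.0],
  ],
)

```text
t: 34.72
eef_pos: [593.9, 85.1, 77.9]
tcp_rot: [-3.141, -0.0, -0.067]
ft_force: [0.7, -0.1, -0.8]
opening: 0.166
```

```bash
python3 - <<'E'
from h import *
p=ch(-86,-102); print(p); go(p[0],p[1],77,-.067)
E
```

```text
[440.66406663  97.5865434 ]
turn [-0. -0. -0.] shift [-0.1538 -0.0022  0.0008] t 34.73 pos [593.9  85.1  77.9] F [ 0.73 -0.05 -0.81] op 15.8
```

>>> servo_tool(
  rows=[
    [0,0,0,0,0,0,0.0],
    [0,0,0,0,0,0,0.0],
    [0,0,0,-0.03,0,0,0.0],
    [0,0,0,-0.07,0,0,0.0],
    [0,0,0,-0.11,0,0,0.0],
    [0,0,0,-0.14,0,0,0.0],
    [0,0,0,-0.152,0,0,0.0],
    [0,0,0,-0.155,0,0,0.0],
    [0,0,0,-0.155,0,0,0.0],
  ],
)

```text
t: 35.85
eef_pos: [439.9, 95.6, 77.7]
tcp_rot: [-3.141, -0.0, -0.067]
ft_force: [-0.5, 6.8, 2.5]
opening: 0.123
```

>>> servo_tool(
  rows=[
    [0,0,0,0,0,0,0.04],
    [0,0,0,0,0,0,0.06],
    [0,0,0,0,0,-0.06,0.07],
    [0,0,-5,0,0,-0.12,0.07],
    [0,0,-15,0.02,0.01,-0.172,0.07],
    [0,0,-25,0.04,0.06,-0.172,0.07],
    [0,0,-35,0.06,0.11,-0.172,0.07],
    [0,0,-45,0.07,0.16,-0.172,0.07],
    [0,0,-55,0.07,0.2,-0.172,0.07],
    [0,0,-65,0.07,0.24,-0.172,0.07],
    [0,0,-75,0.07,0.27,-0.172,0.07],
    [0,0,-85,0.07,0.29,-0.172,0.07],
  ],
)

```text
t: 37.35
eef_pos: [489.4, -200.4, 249.4]
tcp_rot: [-3.141, 0.0, 1.421]
ft_force: [-0.0, 0.2, -0.2]
opening: 0.74
```

>>> servo_tool(
  rows=[
    [0,0,-5,0,0,0,0.07],
    [0,0,-5,0,0,0,0.07],
    [0,0,-5,0,0,0,0.07],
  ],
)

```text
t: 37.72
eef_pos: [489.6, -198.5, 249.6]
tcp_rot: [-3.141, -0.0, 1.502]
ft_force: [-0.5, 0.8, -0.5]
opening: 0.734
```

```bash
python3 - <<'E'
from h import *
import pickle
st=state(); print(st['eef_pos'],st['tcp_rot'],st['qvel'].round(3)); snap('wrist','w9'); pickle.dump(st,open('pics/w9.pkl','wb'))
snap('top','t9'); snap('scene','s9')
a=cv2.imread('pics/t9.png')[140:290,140:420]; b=cv2.imread('pics/w9.png'); c=cv2.imread('pics/s9.png')[100:360,170:460]
cv2.imwrite('pics/c9.png',np.vstack([np.hstack([cv2.resize(a,(420,225)),cv2.resize(c,(300,225))]),cv2.copyMakeBorder(b[:300],0,0,0,160,0)]))
E
```

```text
[ 489.64904312 -198.53160875  249.57344387] [-3.14143753e+00 -8.76190694e-05  1.50206165e+00] [ 0.005 -0.004 -0.     0.001 -0.001 -0.006]
```

View pics/c9.png

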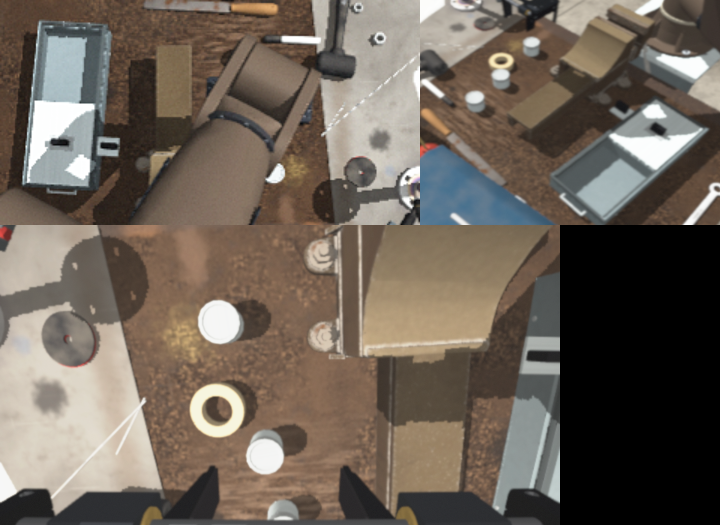

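```bash
python3 - <<'E'
from h import *
import pickle
st=pickle.load(open('pics/w9.pkl','rb'))
tins(cv2.imread('pics/w9.png'),st,[(221,98),(265,228)],24)
print(ray('wrist',[(221,98),(265,228)],50,st))
go(541,-220,15,1.504)
E
```

```text
[216.2  93.2] r 18.5 [ 378.7 -259.    50. ] Rmm 20.3
[264.5 230.5] r 18.6 [ 540.9 -219.2   50. ] Rmm 22.8
[[ 384.05789878 -254.35519641   50.        ]
 [ 537.75935262 -218.31896626   50.        ]]
turn [ 0. -0. -0.] shift [-0.0181  0.0526  0.2346] t 37.88 pos [ 489.7 -198.4  249.6] F [ 0.76 -0.17  0.65] op 70.2
```

>>> servo_tool(
  rows=[
    [0,0,0,-0.018,0.052,0.02,0.07],
    [0,0,0,-0.018,0.052,0.08,0.07],
    [0,0,0,-0.018,0.052,0.14,0.07],
    [0,0,0,-0.018,0.052,0.19,0.07],
    [0,0,0,-0.018,0.052,0.22,0.07],
    [0,0,0,-0.018,0.052,0.235,0.07],
    [0,0,0,-0.018,0.052,0.235,0.05],
    [0,0,0,-0.018,0.052,0.235,0.03],
    [0,0,0,-0.018,0.052,0.235,0.03],
    [0,0,0,-0.018,0.052,0.235,0.03],
  ],
)

```text
t: 39.12
eef_pos: [540.8, -220.3, 15.8]
tcp_rot: [3.14, 0.001, 1.504]
ft_force: [-0.3, 0.7, 6.9]
opening: 0.478
```

```bash
python3 - <<'E'
from h import *
for x in (36,88,140):
    p=ch(x,0); print(x,p.round(1)); go(p[0],p[1],290,1.504)
E
```

```text
36 [569.2 191.2]
turn [ 0.1  0.  -0. ] shift [ 0.4122  0.0013 -0.2744] t 39.12 pos [ 540.8 -220.3   15.8] F [-0.31  0.69  6.9 ] op 45.5
88 [621.1 187.7]
turn [ 0.1  0.  -0. ] shift [ 0.4122  0.0533 -0.2743] t 39.12 pos [ 540.8 -220.3   15.8] F [-0.31  0.69  6.9 ] op 45.5
140 [673.  184.2]
turn [ 0.1  0.  -0. ] shift [ 0.4122  0.1053 -0.2743] t 39.12 pos [ 540.8 -220.3   15.8] F [-0.31  0.69  6.9 ] op 45.5
```

>>> servo_tool(
  rows=[
    [0,0,0,0,0,-0.05,0.03],
    [0,0,0,0,0,-0.11,0.03],
    [0,0,0,0,0,-0.17,0.03],
    [0,0,0,0.01,0,-0.225,0.03],
    [0,0,0,0.04,0.01,-0.265,0.03],
    [0,0,0,0.09,0.025,-0.274,0.03],
    [0,0,0,0.15,0.04,-0.274,0.03],
    [0,0,0,0.21,0.055,-0.274,0.03],
    [0,0,0,0.27,0.07,-0.274,0.03],
    [0,0,0,0.33,0.085,-0.274,0.03],
    [0,0,0,0.38,0.1,-0.274,0.03],
    [0,0,0,0.412,0.105,-0.274,0.03],
  ],
)

```text
t: 40.62
eef_pos: [672.8, 186.5, 288.6]
tcp_rot: [-3.142, -0.0, 1.505]
ft_force: [-1.0, -0.1, -0.5]
opening: 0.479
```

>>> servo_tool(
  rows=[
    [0,0,0,0,0,0.03,0.03],
    [0,0,0,0,0,0.09,0.03],
    [0,0,0,0,0,0.15,0.03],
    [0,0,0,0,0,0.2,0.03],
    [0,0,0,0,0,0.235,0.03],
    [0,0,0,0,0,0.255,0.03],
    [0,0,0,0,0,0.265,0.03],
    [0,0,0,0,0,0.268,0.03],
    [0,0,0,0,0,0.268,0.03],
  ],
)

```text
t: 41.75
eef_pos: [673.3, 184.2, 22.2]
tcp_rot: [3.14, -0.001, 1.504]
ft_force: [-0.3, -0.3, -0.1]
opening: 0.478
```

```bash
python3 - <<'E'
from h import *
p=ch(140,0); go(p[0],p[1],21,1.504); snap('scene','s10')
c=cv2.imread('pics/s10.png')[150:370,250:470]
cv2.imwrite('pics/c10.png',cv2.resize(c,None,fx=2.5,fy=2.5))
E
```

```text
turn [ 0.1 -0.  -0. ] shift [ 0.0001 -0.0003  0.0012] t 41.75 pos [673.3 184.2  22.2] F [-0.28 -0.34 -0.05] op 45.5
```

View pics/c10.png

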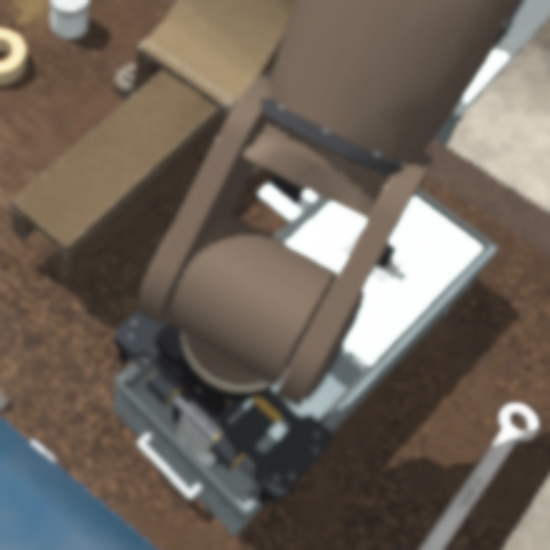

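>>> servo_tool(
  rows=[
    [0,0,0,0,0,0.002,0.03],
    [0,0,0,0,0,0.002,0.03],
    [0,0,0,0,0,0.002,0.05],
    [0,0,0,0,0,0.002,0.06],
    [0,0,0,0,0,-0.03,0.06],
    [0,0,0,0,0,-0.09,0.06],
    [0,0,0,0,0,-0.15,0.06],
    [0,0,0,0,0,-0.2,0.07],
    [0,0,0,-0.04,0,-0.235,0.07],
    [0,0,0,-0.1,0,-0.235,0.07],
    [0,0,0,-0.16,0,-0.235,0.07],
    [0,0,0,-0.22,0,-0.235,0.07],
  ],
)

```text
t: 43.3
eef_pos: [657.6, -37.2, 255.7]
tcp_rot: [3.141, -0.0, 1.504]
ft_force: [0.5, 0.6, 0.8]
opening: 0.732
```

>>> servo_tool(
  rows=[
    [0,0,0,-0.05,0,0,0.07],
    [0,0,0,-0.1,0,0,0.07],
    [0,0,0,-0.12,0,0,0.07],
    [0,0,0,-0.12,0,0,0.07],
  ],
)

```text
t: 43.8
eef_pos: [649.8, -155.9, 255.4]
tcp_rot: [-3.141, -0.0, 1.502]
ft_force: [0.9, 0.2, -0.5]
opening: 0.737
```

```bash
python3 - <<'E'
from h import *
import pickle
st=state(); snap('wrist','w11'); pickle.dump(st,open('pics/w11.pkl','wb'))
snap('top','t11'); a=cv2.imread('pics/t11.png')[140:290,140:420]; b=cv2.imread('pics/w11.png')
cv2.imwrite('pics/c11.png',np.vstack([cv2.resize(a,(560,300)),b[:300]]))
go(650.5,-204.5,15,1.504)
E
```

```text
turn [-0. -0.  0.] shift [-0.0504  0.0038  0.2405] t 43.9 pos [ 650.  -154.   255.6] F [ 0.   -0.18  0.42] op 70.1
```

View pics/c11.png

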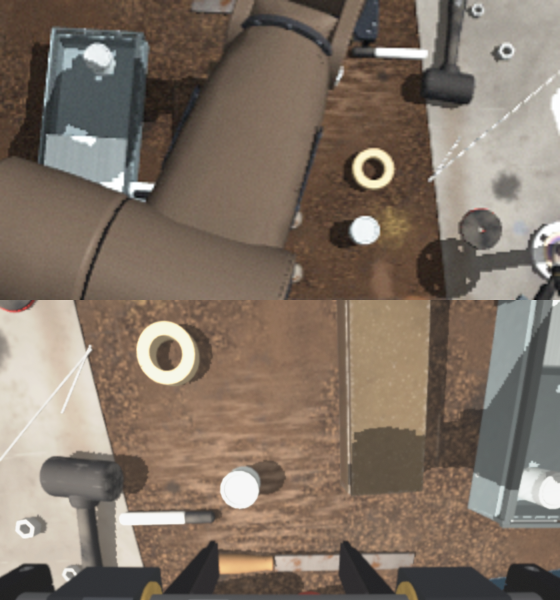

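>>> servo_tool(
  rows=[
    [0,0,0,-0.05,0.0036,0.03,0.07],
    [0,0,0,-0.05,0.0036,0.09,0.07],
    [0,0,0,-0.05,0.0036,0.15,0.07],
    [0,0,0,-0.05,0.0036,0.2,0.07],
    [0,0,0,-0.05,0.0036,0.228,0.07],
    [0,0,0,-0.05,0.0036,0.2405,0.07],
    [0,0,0,-0.05,0.0036,0.2405,0.05],
    [0,0,0,-0.05,0.0036,0.2405,0.03],
    [0,0,0,-0.05,0.0036,0.2405,0.03],
    [0,0,0,-0.05,0.0036,0.2405,0.03],
  ],
)

```text
t: 45.15
eef_pos: [650.8, -205.4, 16.5]
tcp_rot: [3.14, 0.0, 1.504]
ft_force: [-0.5, 1.7, 6.8]
opening: 0.476
```

```bash
python3 - <<'E'
from h import *
p=ch(88,0); go(p[0],p[1],290,1.504)
E
```

```text
turn [ 0.1  0.  -0. ] shift [ 0.3902 -0.0554 -0.2738] t 45.15 pos [ 650.8 -205.4   16.5] F [-0.54  1.71  6.8 ] op 45.2
```

>>> servo_tool(
  rows=[
    [0,0,0,0,0,-0.05,0.03],
    [0,0,0,0,0,-0.11,0.03],
    [0,0,0,0,0,-0.17,0.03],
    [0,0,0,0.01,0,-0.225,0.03],
    [0,0,0,0.04,-0.005,-0.265,0.03],
    [0,0,0,0.09,-0.012,-0.274,0.03],
    [0,0,0,0.15,-0.02,-0.274,0.03],
    [0,0,0,0.21,-0.03,-0.274,0.03],
    [0,0,0,0.27,-0.04,-0.274,0.03],
    [0,0,0,0.33,-0.05,-0.274,0.03],
    [0,0,0,0.375,-0.055,-0.274,0.03],
    [0,0,0,0.39,-0.0555,-0.274,0.03],
  ],
)

```text
t: 46.65
eef_pos: [620.3, 189.8, 289.4]
tcp_rot: [3.141, -0.0, 1.506]
ft_force: [-0.2, -0.0, -1.1]
opening: 0.478
```

>>> servo_tool(
  rows=[
    [0,0,0,0,0,0.03,0.03],
    [0,0,0,0,0,0.09,0.03],
    [0,0,0,0,0,0.15,0.03],
    [0,0,0,0,0,0.2,0.03],
    [0,0,0,0,0,0.235,0.03],
    [0,0,0,0,0,0.255,0.03],
    [0,0,0,0,0,0.265,0.03],
    [0,0,0,0,0,0.268,0.03],
    [0,0,0,0,0,0.268,0.03],
  ],
)

```text
t: 47.78
eef_pos: [621.6, 187.5, 22.6]
tcp_rot: [3.139, -0.001, 1.504]
ft_force: [0.9, -0.0, -1.1]
opening: 0.481
```

```bash
python3 - <<'E'
from h import *
p=ch(88,0); go(p[0],p[1],21,1.504); go(384,-257.5,255,1.504)
E
```

```text
turn [ 0.1 -0.  -0. ] shift [ 0.0002 -0.0005  0.0016] t 47.77 pos [621.6 187.5  22.6] F [ 0.86 -0.03 -1.08] op 45.8
turn [ 0.1 -0.  -0. ] shift [-0.4597 -0.2068 -0.2331] t 47.77 pos [621.6 187.5  22.6] F [ 0.86 -0.03 -1.08] op 45.8
```

>>> servo_tool(
  rows=[
    [0,0,0,0,0,0.002,0.03],
    [0,0,0,0,0,0.002,0.03],
    [0,0,0,0,0,0.002,0.05],
    [0,0,0,0,0,0.002,0.06],
    [0,0,0,0,0,-0.03,0.06],
    [0,0,0,0,0,-0.09,0.06],
    [0,0,0,0,0,-0.15,0.06],
    [0,0,0,-0.01,0,-0.2,0.07],
    [0,0,0,-0.05,-0.02,-0.233,0.07],
    [0,0,0,-0.1,-0.045,-0.233,0.07],
    [0,0,0,-0.15,-0.07,-0.233,0.07],
    [0,0,0,-0.2,-0.09,-0.233,0.07],
  ],
)

```text
t: 49.28
eef_pos: [516.6, -7.3, 254.5]
tcp_rot: [3.141, 0.0, 1.504]
ft_force: [0.7, 0.5, -1.3]
opening: 0.733
```

>>> servo_tool(
  rows=[
    [0,0,0,-0.05,-0.023,0,0.07],
    [0,0,0,-0.1,-0.045,0,0.07],
    [0,0,0,-0.15,-0.065,0,0.07],
    [0,0,0,-0.19,-0.08,0,0.07],
    [0,0,0,-0.19,-0.08,0,0.07],
    [0,0,0,-0.19,-0.08,0,0.07],
  ],
)

```text
t: 50.02
eef_pos: [425.3, -190.0, 254.2]
tcp_rot: [3.141, -0.0, 1.503]
ft_force: [0.9, -0.3, 0.6]
opening: 0.736
```

```bash
python3 - <<'E'
from h import *
import pickle
st=state(); snap('wrist','w12'); print(st['eef_pos'])
snap('top','t12'); a=cv2.imread('pics/t12.png')[140:290,140:420]; b=cv2.imread('pics/w12.png')
tins(b,st,[(237,180)],40) if 0 else None
cv2.imwrite('pics/c12.png',np.vstack([cv2.resize(a,(560,300)),b[:300]]))
pickle.dump(st,open('pics/w12.pkl','wb'))
go(384,-257.5,15,1.504)
E
```

```text
[ 425.29456984 -190.02943026  254.17332719]
turn [ 0.  -0.   0.1] shift [-0.0707 -0.037   0.2391] t 50.12 pos [ 425.5 -189.5  254.1] F [-0.13 -0.37 -0.28] op 70.2
```

View pics/c12.png

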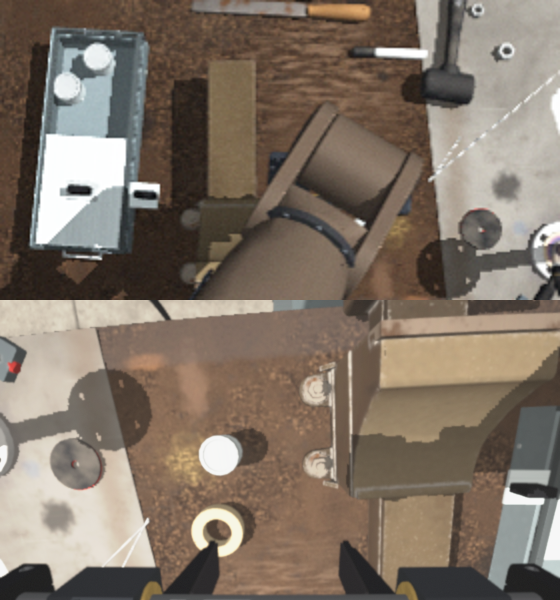

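```bash
python3 - <<'E'
from h import *
import pickle
st=pickle.load(open('pics/w12.pkl','rb'))
tins(cv2.imread('pics/w12.png'),st,[(220,155)],20); print(ray('wrist',[(220,155)],50,st))
X=ray('top',[(140+67/2,140+87/2),(140+97/2,140+58/2)],56); d=X[:,:2]-C0; print(d@[np.cos(CY),np.sin(CY)],d@[-np.sin(CY),np.cos(CY)])
a=cv2.imread('pics/t12.png')[150:220,155:220]; cv2.imwrite('pics/z12.png',cv2.resize(a,None,fx=8,fy=8,interpolation=cv2.INTER_CUBIC))
go(384,-257.5,15,1.504)
E
```

```text
[218.2 154.8] r 19.8 [ 381.7 -257.1   50. ] Rmm 23.1
[[ 382.10774179 -255.09399184   50.        ]]
[ 85.73160533 138.07057572] [42.89030832 -2.51661615]
turn [ 0.  -0.   0.1] shift [-0.0707 -0.037   0.2391] t 50.12 pos [ 425.5 -189.5  254.1] F [-0.13 -0.37 -0.28] op 70.2
```

View pics/z12.png

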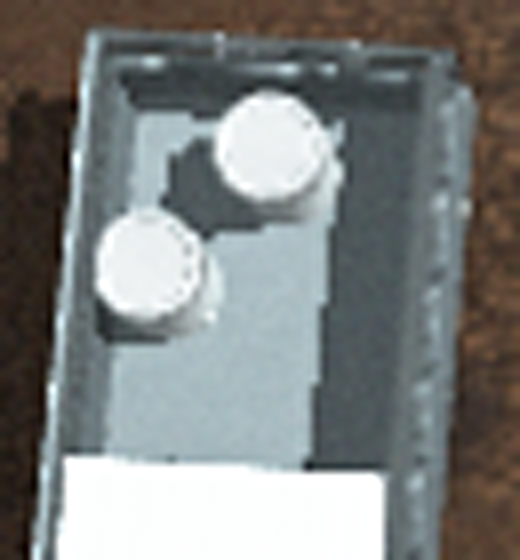

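>>> servo_tool(
  rows=[
    [0,0,0,-0.05,-0.026,0.0,0.07],
    [0,0,0,-0.07,-0.038,0.04,0.07],
    [0,0,0,-0.07,-0.038,0.1,0.07],
    [0,0,0,-0.07,-0.038,0.16,0.07],
    [0,0,0,-0.07,-0.038,0.2,0.07],
    [0,0,0,-0.07,-0.038,0.228,0.07],
    [0,0,0,-0.07,-0.038,0.239,0.07],
    [0,0,0,-0.07,-0.038,0.239,0.05],
    [0,0,0,-0.07,-0.038,0.239,0.03],
    [0,0,0,-0.07,-0.038,0.239,0.03],
    [0,0,0,-0.07,-0.038,0.239,0.03],
  ],
)

```text
t: 51.5
eef_pos: [383.0, -257.8, 16.0]
tcp_rot: [3.14, 0.001, 1.504]
ft_force: [1.7, 1.6, 7.3]
opening: 0.481
```

```bash
python3 - <<'E'
from h import *
p=ch(40,-8); go(p[0],p[1],290,1.504)
E
```

```text
turn [ 0.1  0.1 -0. ] shift [ 0.4522  0.1602 -0.2742] t 51.5 pos [ 383.  -257.8   16. ] F [1.71 1.62 7.28] op 45.7
```

>>> servo_tool(
  rows=[
    [0,0,0,0,0,-0.05,0.03],
    [0,0,0,0,0.01,-0.11,0.03],
    [0,0,0,0,0.03,-0.17,0.03],
    [0,0,0,0.01,0.05,-0.225,0.03],
    [0,0,0,0.04,0.07,-0.265,0.03],
    [0,0,0,0.09,0.09,-0.274,0.03],
    [0,0,0,0.15,0.105,-0.274,0.03],
    [0,0,0,0.21,0.115,-0.274,0.03],
    [0,0,0,0.27,0.125,-0.274,0.03],
    [0,0,0,0.33,0.135,-0.274,0.03],
    [0,0,0,0.39,0.148,-0.274,0.03],
    [0,0,0,0.44,0.16,-0.274,0.03],
  ],
)

```text
t: 53.0
eef_pos: [571.5, 173.0, 289.6]
tcp_rot: [3.141, -0.0, 1.505]
ft_force: [0.7, 0.7, -1.1]
opening: 0.476
```

```bash
python3 - <<'E'
from h import *
p=ch(40,-8); go(p[0],p[1],22,1.504)
E
```

```text
turn [ 0. -0.  0.] shift [0.01   0.0003 0.2676] t 53.0 pos [571.5 173.  289.6] F [ 0.7   0.7  -1.09] op 45.2
```

>>> servo_tool(
  rows=[
    [0,0,0,0.012,0,0.03,0.03],
    [0,0,0,0.012,0,0.09,0.03],
    [0,0,0,0.012,0,0.15,0.03],
    [0,0,0,0.012,0,0.2,0.03],
    [0,0,0,0.012,0,0.235,0.03],
    [0,0,0,0.012,0,0.255,0.03],
    [0,0,0,0.012,0,0.265,0.03],
    [0,0,0,0.012,0,0.268,0.03],
    [0,0,0,0.012,0,0.27,0.03],
    [0,0,0,0.012,0,0.27,0.05],
    [0,0,0,0.012,0,0.27,0.06],
    [0,0,0,0.012,0,0.27,0.06],
  ],
)

```text
t: 54.5
eef_pos: [572.6, 182.7, 19.4]
tcp_rot: [3.141, -0.0, 1.504]
ft_force: [-0.2, 0.3, 0.1]
opening: 0.626
```

```bash
python3 - <<'E'
from h import *
go(439.9,95.6,200,-.067)
E
```

```text
turn [ 0. -0. 90.] shift [-0.0958 -0.1265 -0.1807] t 54.5 pos [572.6 182.7  19.4] F [-0.16  0.31  0.11] op 59.5
```

>>> servo_tool(
  rows=[
    [0,0,0,0,0,-0.03,0.06],
    [0,0,0,0,0,-0.09,0.06],
    [0,0,0,0,0,-0.15,0.06],
    [0,0,10,0,-0.01,-0.19,0.06],
    [0,0,20,0,-0.03,-0.19,0.06],
    [0,0,30,-0.01,-0.05,-0.19,0.06],
    [0,0,40,-0.02,-0.07,-0.19,0.06],
    [0,0,50,-0.04,-0.09,-0.19,0.06],
    [0,0,60,-0.06,-0.11,-0.19,0.06],
    [0,0,70,-0.08,-0.12,-0.19,0.06],
    [0,0,80,-0.096,-0.1265,-0.19,0.06],
    [0,0,90,-0.096,-0.1265,-0.19,0.06],
  ],
)

```text
t: 56.0
eef_pos: [439.4, 94.6, 209.3]
tcp_rot: [-3.142, -0.0, -0.074]
ft_force: [-0.3, 0.8, 1.0]
opening: 0.633
```

>>> servo_tool(
  rows=[
    [0,0,0,0,0,0,0.06],
    [0,0,0,0,0,0,0.06],
  ],
)

```text
t: 56.25
eef_pos: [439.8, 95.5, 209.1]
tcp_rot: [-3.141, -0.0, -0.063]
ft_force: [0.5, -0.7, -0.2]
opening: 0.631
```

```bash
python3 - <<'E'
from h import *
go(439.9,95.6,77,-.067)
snap('wrist','w13'); snap('top','t13'); snap('scene','s13'); a=cv2.imread('pics/t13.png')[140:290,140:420]; b=cv2.imread('pics/w13.png'); c=cv2.imread('pics/s13.png')[170:360,280:460]
cv2.imwrite('pics/c13.png',np.vstack([np.hstack([cv2.resize(a,(500,268)),cv2.resize(c,(268,268))]),cv2.copyMakeBorder(b[:300],0,0,0,208,0)]))
E
```

```text
turn [-0.  -0.   0.2] shift [ 0.000e+00 -1.000e-04  1.321e-01] t 56.25 pos [439.8  95.5 209.1] F [ 0.47 -0.68 -0.2 ] op 60.0
```

View pics/c13.png

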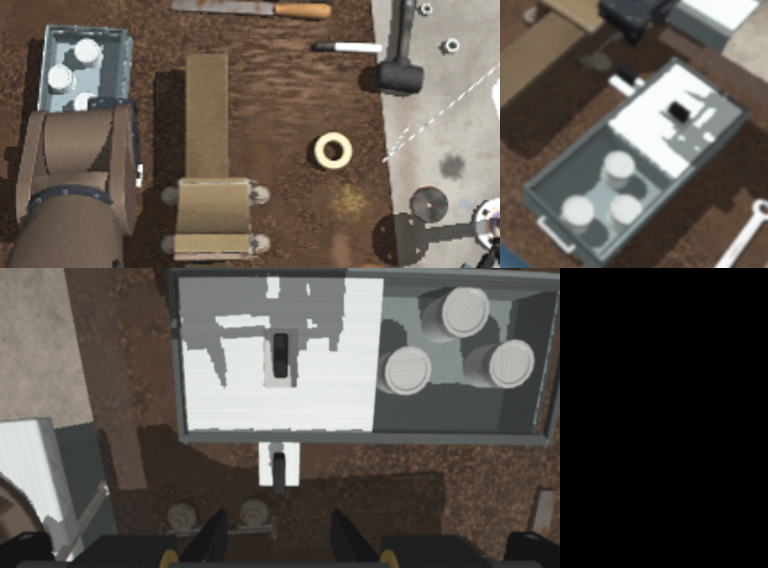

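>>> servo_tool(
  rows=[
    [0,0,0,0,0,0.05,0.06],
    [0,0,0,0,0,0.09,0.06],
    [0,0,0,0,0,0.12,0.06],
    [0,0,0,0,0,0.131,0.06],
    [0,0,0,0,0,0.131,0.03],
    [0,0,0,0,0,0.131,0.0],
    [0,0,0,0,0,0.131,0.0],
    [0,0,0,0,0,0.131,0.0],
    [0,0,0,0,0,0.131,0.0],
    [0,0,0,0,0,0.131,0.0],
  ],
)

```text
t: 57.65
eef_pos: [439.9, 95.4, 78.3]
tcp_rot: [-3.141, -0.0, -0.067]
ft_force: [-1.0, -0.5, 3.0]
opening: 0.127
```

>>> servo_tool(
  rows=[
    [0,0,0,0.03,0,0,0.0],
    [0,0,0,0.07,0,0,0.0],
    [0,0,0,0.11,0,0,0.0],
    [0,0,0,0.145,0,0,0.0],
    [0,0,0,0.165,0,0,0.0],
    [0,0,0,0.172,0,0,0.0],
    [0,0,0,0.174,0,0,0.0],
    [0,0,0,0.174,0,0,0.0],
  ],
)

```text
t: 58.65
eef_pos: [611.3, 83.6, 78.3]
tcp_rot: [3.141, 0.004, -0.067]
ft_force: [-10.2, -2.6, 10.6]
opening: 0.127
```

>>> servo_tool(
  rows=[
    [0,0,0,0,0,0,0.04],
    [0,0,0,0,0,0,0.06],
    [0,0,0,0,0,0,0.06],
    [0,0,0,0,0,-0.05,0.06],
    [0,0,0,0,0,-0.11,0.06],
    [0,0,0,0,0,-0.17,0.06],
    [0,0,0,0,0.04,-0.22,0.06],
    [0,0,0,0,0.1,-0.22,0.06],
    [0,0,0,-0.02,0.16,-0.22,0.06],
    [0,0,0,-0.04,0.22,-0.22,0.06],
    [0,0,0,-0.06,0.27,-0.22,0.06],
    [0,0,0,-0.08,0.3,-0.22,0.06],
  ],
)

```text
t: 60.15
eef_pos: [512.5, -212.4, 298.0]
tcp_rot: [3.142, -0.0, -0.069]
ft_force: [0.2, 0.1, 0.6]
opening: 0.633
```

>>> servo_tool(
  rows=[
    [0,0,0,0,0,0,0.06],
    [0,0,0,0,0,0,0.06],
    [0,0,0,0,0,0,0.06],
  ],
)

```text
t: 60.52
eef_pos: [514.1, -209.4, 298.0]
tcp_rot: [-3.141, -0.0, -0.066]
ft_force: [-0.5, 0.5, 0.1]
opening: 0.633
```

```bash
python3 - <<'E'
from h import *
print(state()['eef_pos'],state()['t'])
snap('top','t14'); snap('scene','s14'); a=cv2.imread('pics/t14.png')[145:285,145:285]; c=cv2.imread('pics/s14.png')[170:360,270:460]
cv2.imwrite('pics/c14.png',np.hstack([cv2.resize(a,(400,400),interpolation=cv2.INTER_CUBIC),cv2.resize(c,(400,400),interpolation=cv2.INTER_CUBIC)]))
E
```

```text
[ 514.07002289 -209.36420314  298.03854603] 60.525
```

View pics/c14.png

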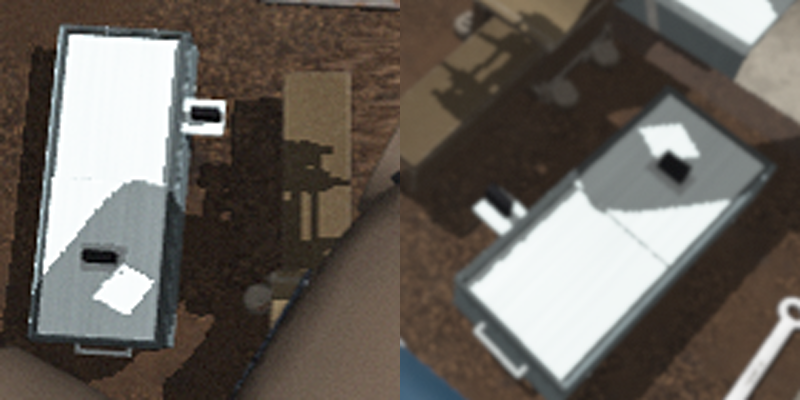

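View pics/t14.png

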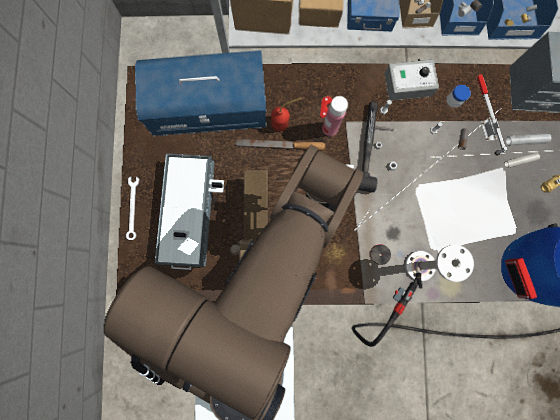

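>>> servo_tool(
  rows=[
    [0,0,0,-0.01,-0.06,0,0.06],
    [0,0,0,-0.02,-0.12,0,0.06],
    [0,0,0,-0.03,-0.18,0,0.06],
    [0,0,0,-0.045,-0.24,0,0.06],
    [0,0,0,-0.06,-0.3,0,0.06],
    [0,0,0,-0.08,-0.36,0,0.06],
    [0,0,0,-0.093,-0.401,0,0.06],
    [0,0,0,-0.093,-0.401,0.05,0.06],
    [0,0,0,-0.093,-0.401,0.11,0.06],
    [0,0,0,-0.093,-0.401,0.15,0.06],
    [0,0,0,-0.093,-0.401,0.15,0.06],
  ],
)

```text
t: 62.0
eef_pos: [446.4, 196.3, 146.3]
tcp_rot: [3.14, 0.005, -0.066]
ft_force: [-0.4, -0.4, 2.0]
opening: 0.632
```

```bash
python3 - <<'E'
from h import *
st=state(); snap('wrist','w15')
go(447.6,197,86,-.067); b=cv2.imread('pics/w15.png'); cv2.imwrite('pics/c15.png',b[:300])
import pickle; pickle.dump(st,open('pics/w15.pkl','wb'))
E
```

```text
turn [0.  0.1 0. ] shift [ 0.0002 -0.0006  0.0621] t 62.05 pos [447.4 196.5 148.1] F [-0.25 -0.36  1.03] op 60.0
```

View pics/c15.png

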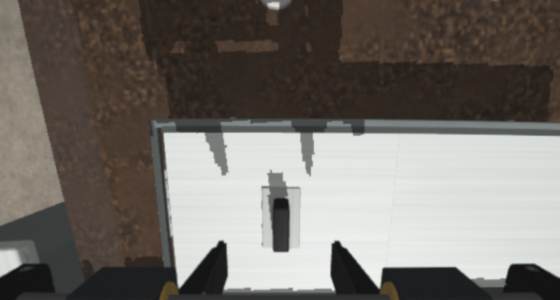

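>>> servo_tool(
  rows=[
    [0,0,0,0,0,0.04,0.06],
    [0,0,0,0,0,0.062,0.06],
    [0,0,0,0,0,0.062,0.03],
    [0,0,0,0,0,0.062,0.0],
    [0,0,0,0,0,0.062,0.0],
    [0,0,0,0,0,0.062,0.0],
    [0,0,0,0,0,0.062,0.0],
    [0,0,0,0,0,0.062,0.0],
  ],
)

```text
t: 63.05
eef_pos: [447.6, 196.1, 86.4]
tcp_rot: [-3.141, -0.0, -0.067]
ft_force: [-0.3, 0.9, 4.9]
opening: 0.122
```

>>> servo_tool(
  rows=[
    [0,0,0,0.03,0,0,0.0],
    [0,0,0,0.07,0,0,0.0],
    [0,0,0,0.11,0,0,0.0],
    [0,0,0,0.14,0,0,0.0],
    [0,0,0,0.15,0,0,0.0],
    [0,0,0,0.15,0,0,0.0],
  ],
)

```text
t: 63.8
eef_pos: [598.1, 185.7, 86.4]
tcp_rot: [-3.141, -0.001, -0.067]
ft_force: [0.8, -1.9, 5.4]
opening: 0.125
```

```bash
python3 - <<'E'
from h import *
snap('wrist','w16'); snap('top','t16'); snap('scene','s16'); a=cv2.imread('pics/t16.png')[145:285,145:285]; c=cv2.imread('pics/s16.png')[170:360,270:460]; b=cv2.imread('pics/w16.png')
cv2.imwrite('pics/c16.png',np.vstack([np.hstack([cv2.resize(a,(300,300)),cv2.resize(c,(300,300))]),cv2.copyMakeBorder(b[:300],0,0,0,40,0)]))
E
```

```text
(no output)
```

View pics/c16.png

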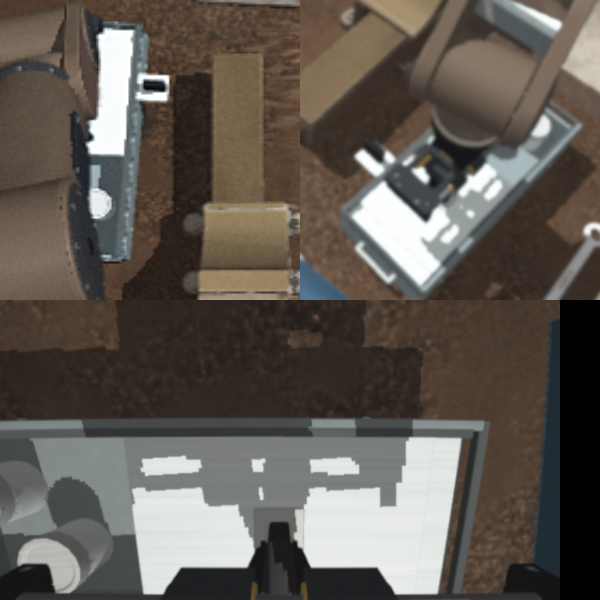

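>>> servo_tool(
  rows=[
    [0,0,0,-0.03,0,0,0.0],
    [0,0,0,-0.07,0,0,0.0],
    [0,0,0,-0.11,0,0,0.0],
    [0,0,0,-0.135,0,0,0.0],
    [0,0,0,-0.148,0,0,0.0],
    [0,0,0,-0.152,0,0,0.0],
    [0,0,0,-0.152,0,0,0.0],
    [0,0,0,-0.152,0,0,0.0],
  ],
)

```text
t: 64.95
eef_pos: [447.6, 196.2, 86.4]
tcp_rot: [-3.141, -0.003, -0.067]
ft_force: [7.1, -4.1, 1.5]
opening: 0.124
```

>>> servo_tool(
  rows=[
    [0,0,0,0,0,0,0.04],
    [0,0,0,0,0,0,0.06],
    [0,0,0,0,0,0,0.06],
    [0,0,0,0,0,-0.05,0.06],
    [0,0,0,0,0,-0.11,0.06],
    [0,0,0,0,0,-0.17,0.06],
    [0,0,0,0.05,0,-0.22,0.06],
    [0,0,0,0.07,0,-0.24,0.06],
    [0,0,0,0.07,0,-0.24,0.06],
    [0,0,0,0.07,0,-0.24,0.06],
  ],
)

```text
t: 66.2
eef_pos: [514.2, 191.5, 324.8]
tcp_rot: [3.141, 0.002, -0.067]
ft_force: [-0.8, -0.7, -0.6]
opening: 0.633
```

```bash
python3 - <<'E'
from h import *
st=state(); print(st['t'],st['eef_pos'],st['tcp_rot'],st['ft_force'],st['qvel'].round(3)); snap('wrist','w17')
import pickle; pickle.dump(st,open('pics/w17.pkl','wb'))
b=cv2.imread('pics/w17.png')[80:290,100:500]; cv2.imwrite('pics/c17.png',cv2.resize(b,None,fx=2,fy=2,interpolation=cv2.INTER_CUBIC))
E
```

```text
66.2 [514.1979616  191.49153151 324.75789467] [ 3.14101808e+00  2.38381719e-03 -6.68092980e-02] [-0.84852044 -0.74228879 -0.63142205] [ 0.005 -0.     0.01  -0.001 -0.     0.002]
```

View pics/c17.png

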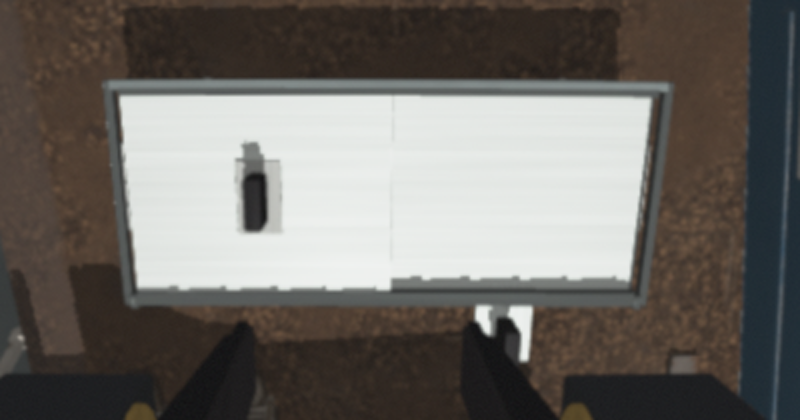

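```bash
python3 - <<'E'
from h import *
d=C0; st=dict(eef_pos=[514.2,191.5,324.8],tcp_rot=[3.141,.0024,-.0668])
X=ray('wrist',[(100+252/2,80+200/2)],106,st)[0][:2]-C0; print('upper fin x',X@[np.cos(CY),np.sin(CY)])
X=ray('wrist',[(100+510/2,80+340/2)],98,st)[0][:2]-C0; print('lower fin x',X@[np.cos(CY),np.sin(CY)])
print(job_done())
E
```

```text
upper fin x -84.2151150336079
lower fin x 83.16126458254418
the job is handed in; nothing more can be done
None
```

I handed the job in at about 66 s of the 210 s allowed. All five tins are in the chest: the two full ones in the near bay and the three empty ones in the far bay, with both covers shut.

- **Weights:** I lifted every tin right of the vice. Two pulled about 5 N (full) and three pulled about 1 N (empty), so the split was clear.
- **Knocked tin:** One empty tin had been shifted about 43 mm sideways inside the far bay after I placed it, apparently the announced knock. It was still upright and inside the walls, so I left it.
- **Bays:** Pictures taken just before shutting the far bay showed all three empty tins upright. I hadn't had a clear view of the near bay before shutting it, so I reopened that cover, saw both full tins upright, and shut it again.
- **Covers:** Both were pushed against their end stops, with 7 to 10 N felt. The last wrist picture shows no gap at either end. It puts the two fins at −84 mm and +83 mm along the chest, against a nominal −86 and +86. That is 2 to 3 mm off, about the measuring error and inside the 8 mm allowed.
- **Tape roll, grinding disc and marker:** None had moved noticeably in the last pictures that showed them (tape and disc at about 56 s). I did not measure them again at the end.
- **One disagreement:** the top camera put the upper fin about 6 mm away from where the wrist camera did. I used the wrist value, and the grips confirmed it.

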